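# Hold the punch blade in the demagnetiser's guard window

### The job

The brush was left lying across the slot (guard window) on top of the demagnetiser: lay it down gently, flat in the black tool tray and pointing along the tray like the tools already there, and let go of it. Then take the blade with the flat rectangular grip out of its holder and lower it upright through the window without forcing it, until about half of the blade's length is inside, and finish while still holding it there, its shoulder hanging well clear above the guard plate. Leave the round-knobbed blade in its place and the other things on the bench and in the tray undisturbed.

Things in the scene. Friction and masses are not known exactly. Their poses are not given: they have to be found in the camera images.
- window (a point): Centre of the guard window at the top surface of the guard plate (aluminium, 6 mm thick, on top of the demagnetiser, a fixed hollow grey box). The window is a slot 40 mm long along this point's x and 10 mm wide along its y: 2 mm clearance on every side of the blade; 1 mm bevel. Below it the box is empty down to 79 mm below the plate's top. z is up.
- blade_grip (a point): Centre of the flat rectangular grip of the blade to be demagnetised (loose, one rigid piece, about 0.14 kg). Grip 32 mm along x, 16 mm along y (flat faces, pinch across y), 34 mm high; under it a shoulder 46 x 16 x 6 mm, its underside 23 mm below this point; then the steel blade, 36 mm along x, 6 mm thick along y, 70 mm long. It stands upright in a pocket of the holder, z up.
- blade_tip (a point): Middle of the blade's lower edge, 93 mm below the grip's centre; axes as the grip's.
- holder: Fixed black block 70 x 150 mm, 30 mm high; origin at the centre of its underside. Two like pockets at its y = +38 and -38 mm, each 38 mm along x, 8 mm along y, 22 mm deep (1 mm play round the blades). In one stands the flat-gripped blade, in the other the round-knobbed one; which is where changes.
- knob_blade: The other, shorter blade in the holder, with a round knob of 32 mm diameter on top (loose; total height 76 mm); origin at the middle of its lower edge. Must stay in its pocket.
- brush_grip (a point): Grip point of the loose black flat brush (30 g): on its handle near the centre of mass, 5 mm above its underside. Brush 157 mm long along y, 10 mm thick along z. The handle, up to 16 mm wide along x, reaches 68 mm toward +y from here; the 28 mm wide head begins 17 mm toward -y and ends 88 mm from here. It starts flat on the guard plate, across the window.
- tray: Fixed black tool tray, 160 x 235 mm outside, 145 x 220 mm inside, walls 29 mm high; origin at the centre of its underside, floor top 2.5 mm above it. Its length runs along its y. Side cutters and tweezers lie along it in the half toward its +x.
- tray_space (a point): Middle of the free part of the tray's floor (36 mm from the tray's centre toward its -x), at the floor's top: room for the brush lying along the tray's y.
- cutters: Side cutters with dipped handles, 43 x 132 x 11 mm, loose in the tray; a bystander.
- tweezers: Flat tweezers, 14 x 124 x 9 mm, loose in the tray; a bystander.
- marker: Marker pen, 12 x 130 x 13 mm, loose on the bench; a bystander.
- calipers: Calipers, 72 x 200 x 17 mm, loose on the bench; a bystander.
- tally: Round hand counter, 45 x 52 x 33 mm, loose on the bench; a bystander.
- demag: The demagnetiser, 130 x 180 mm, 85 mm high. Fixed; origin at the centre of its underside, 85 mm below the window's centre; axes as the window's.
- blade: The flat-gripped blade as a whole; origin at the middle of its lower edge, as the tip point.
- brush: The brush as a whole; origin at the middle of its underside, 10 mm toward -y from the grip point and 5 mm lower.
Mind the look-alikes: they are no part of the job. What is shaped like the blade but brown is not meant.

How it is judged:
By the outcome, as a careful person would: the job done as asked, in the order asked, and still so for the second after the job is handed in, while the arm keeps its last pose, push and grip.
It also fails if it takes over 59 s, if anything falls off the work surface, if the arm or the gripper's body presses on something with over 40 N, if the wrist force passes 120 N, or if a joint passes its speed limit or range.

### The arm

A 6-joint arm with a two-finger parallel gripper is mounted at the origin on a cart in front of the work surface, level with it; the furniture and walls round the work are solid. World frame = base frame: x ahead of the robot, y to its left, z up, the work surface at z = 0. Lengths are in mm, angles in rad, forces in N, time in s.
With the tool pointing down it reaches from about 400 to 925 mm from the base axis. Payload 12.5 kg.
Tool frame: the origin (TCP) lies at the very end of the fingers, on their centre line; the grasp point (between the pads) lies 19 mm behind it; y points along the fingers, z is the direction in which the jaws open and shut, and the axes are right-handed (so a half turn about y gives the same grasp; the last joint's range is limited). The gripper opens to 95 mm and grips with 3 to 60 N. Pads are 20 mm wide; open, the fingers measure 119 mm over their backs; the gripper's body (75 mm by 180 mm) begins 59 mm behind the grasp point.
Start: joints at [1.232, 0.491, 1.559, -0, 1.092, -0.106], TCP at [144.171, 608.162, 214.661] pointing down, gripper open.
Joint ranges: [-3.1, 3.1], [-0.84, 2.19], [0.05, 2.79], [-1.13, 4.28], [0.06, 2.93], [-2.69, 2.69]. Speed limits (rad/s): [2.22, 2.22, 2.79, 3.14, 3.14, 3.14].

### API

Orientations are given as [roll, pitch, yaw] about the fixed x, y, z axes, in that order (R = Rz(yaw) Ry(pitch) Rx(roll)).
In Python, from cell import env, optics gives the robot as it stands.
- The arm moves only by the tool drive_tool, never from a script. Its argument "steps" is a list of rows, each an object with "slide": the shift along the tool's x, y, z in m, a list of three; "dr": the turn, a rotation vector about the tool's x, y, z in rad, a list of three; "fingers": the finger opening in m, from 0 to 0.0951. A call has 1 to 5 rows; each row is the pose to reach, as a shift and turn from the pose commanded when the call began, along the tool's axes at that moment; what a row does not reach only later rows make up. A row lasts 1/12 s, in which the tool goes at most 41.7 mm and 7.16 degrees, less where a joint would pass 70% of its speed; a pose out of reach is approached as far as the arm can. A call with a gripper value outside its range is refused whole. The fingers move at their own pace and stop on an object; the grip force is fixed at half the most. Time passes only in rows, so rows that repeat a pose let the fingers close. It gives the time, the measured TCP pose, the force and the opening at its end, in the units of the state.
- env.state(): the state, without advancing time (a new reading comes with each control period).
- optics.read_camera(name): name is "side" or "top" or "wrist"; returns the picture (400x640x3 uint8, red, green, blue); there is no depth.
- optics.camera_model(name): a dict with "mtx" (3x3 intrinsics, pixels), "R" (3x3) and "t" (3): a world point X has camera coordinates R X + t. Camera axes: x right, y down, z forward; pixel columns grow to the right and rows downward; lengths in mm; the calibration is good to about 2 mm. A picture is of the moment at which its call begins: read the wrist's pose just before it. camera_model takes no time and is no camera call; for the wrist camera it gives the pose at the moment of the call.
- env.job_done(): hands the job in, once; it reports no verdict.
The state is a dict: "t": time; "joints": joint angles; "qvel": joint speeds; "tau": joint torques, N m; "eef_pos": TCP position; "tcp_rot": TCP orientation; "ft_force": force on the tool from outside, world axes, zero at the start; "moment": the same for the moment, N m; "opening": opening from 0.0 (shut) to 1.0 (fully open).
Only numpy, scipy, OpenCV 4.12 (cv2) and the standard library are available. Lean on these libraries where they do the work, as an engineer would, in place of code of your own. Each camera call takes 0.05 s, during which the arm holds its last target.

## Working session

There is one attempt and no reset: what is moved stays moved. The work goes in short steps, Python scripts to look and compute and a tool call to move; the robot and the scene stay as the last step left them, time stands still between calls to the robot, and variables do not carry over. Pictures are saved under pics/ and viewed, and the job is handed in when it is done.

Besides the shell and the picture viewer there is one more tool, called after "Call:" by a JSON object that holds its "op" and its "data". drive_tool: Moves the arm, as the interface text tells. Its arguments: {"type":"object","properties":{"steps":{"type":"array","items":{"type":"object","properties":{"slide":{"type":"array","items":{"type":"number"}},"dr":{"type":"array","items":{"type":"number"}},"fingers":{"type":"number"}}}}},"required":["steps"]}

```bash
ls; mkdir -p pics
python3 - <<'E'
from cell import env, optics
import cv2, numpy as np
for n in ("top","side","wrist"):
    im=optics.read_camera(n); cv2.imwrite(f"pics/{n}0.png",im[:,:,::-1])
    m=optics.camera_model(n); print(n,np.round(m["mtx"],1).tolist(),np.round(m["R"],3).tolist(),np.round(m["t"],1).tolist())
print(env.state())
E
```

```text
pics
top [[448.1, 0.0, 324.0], [0.0, 448.1, 197.4], [0.0, 0.0, 1.0]] [[-0.022, -1.0, -0.013], [-0.984, 0.024, -0.176], [0.176, 0.009, -0.984]] [192.5, 571.3, 995.8]
side [[505.5, 0.0, 319.6], [0.0, 505.5, 202.1], [0.0, 0.0, 1.0]] [[-0.991, -0.136, -0.004], [-0.065, 0.499, -0.864], [0.119, -0.856, -0.503]] [583.0, 27.2, 1197.7]
wrist [[275.5, 0.0, 323.5], [0.0, 275.5, 198.2], [0.0, 0.0, 1.0]] [[0.231, 0.973, -0.0], [0.945, -0.224, 0.239], [0.233, -0.055, -0.971]] [-625.4, -27.7, 388.2]
{'t': 0.15, 'joints': array([ 1.23240045e+00,  4.91385764e-01,  1.55927686e+00,  1.00817183e-05,
        1.09168431e+00, -1.05615391e-01]), 'qvel': array([ 0.00081041, -0.00159612, -0.00015655,  0.00030307,  0.00196432,
        0.00010053]), 'tau': array([ 2.05040124e-03, -6.12894344e+01, -2.58278185e+01,  6.93089166e-02,
        4.72776534e-02, -8.01725628e-05]), 'eef_pos': array([144.10997868, 607.99785075, 214.22916635]), 'tcp_rot': array([-1.57154546e+00,  8.84081519e-05, -2.32785172e-01]), 'ft_force': array([-1.32684898, -0.39024574,  0.30197567]), 'moment': array([-0.02047691, -0.0495962 , -0.06360573]), 'opening': 0.999906069954599}
```

View pics/top0.png

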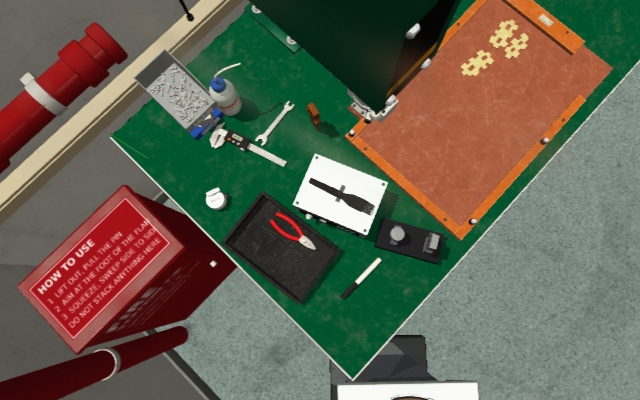

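View pics/side0.png

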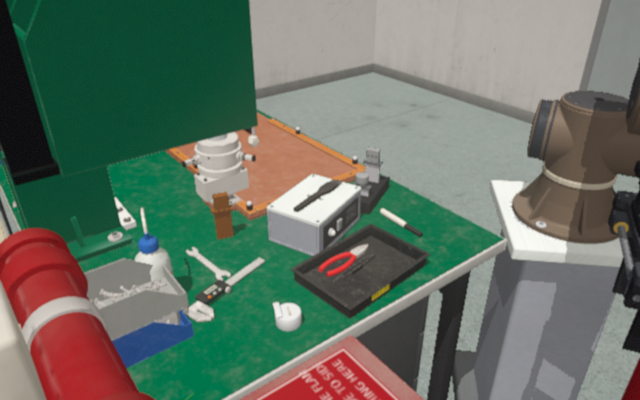

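View pics/wrist0.png

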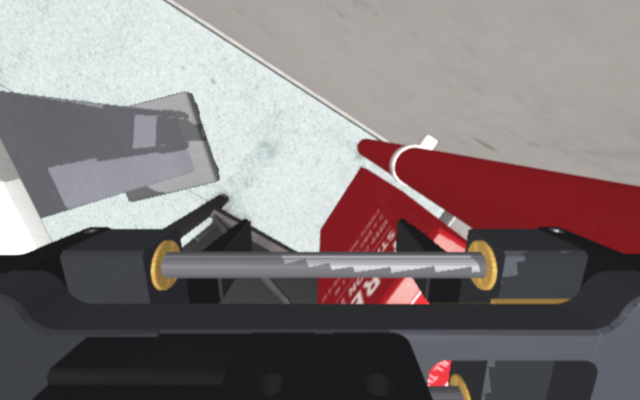

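The top view shows the brush on the white demagnetiser plate at about (342,193), and the holder at (412,240) with a round knob at (397,233) and a flat grip at (433,243). The tray is at (283,247). A brown look-alike stands at (313,115). Next I'll take enlarged crops.

Run:
```python
import cv2
a=cv2.imread("pics/top0.png"); cv2.imwrite("pics/top0c.png",cv2.resize(a[140:310,215:455],None,fx=3.3,fy=3.3,interpolation=cv2.INTER_CUBIC))
a=cv2.imread("pics/side0.png"); cv2.imwrite("pics/side0c.png",cv2.resize(a[130:330,200:440],None,fx=3,fy=3,interpolation=cv2.INTER_CUBIC))
```

```text
(no output)
```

View pics/top0c.png

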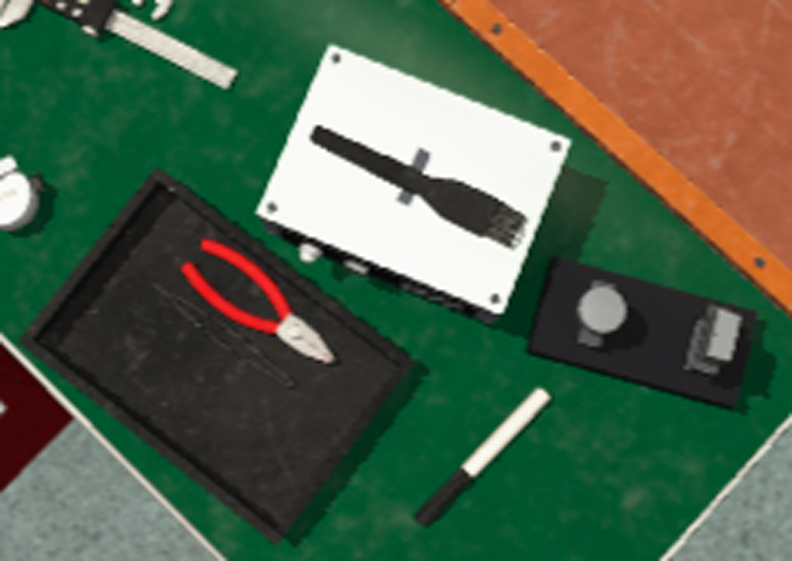

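View pics/side0c.png

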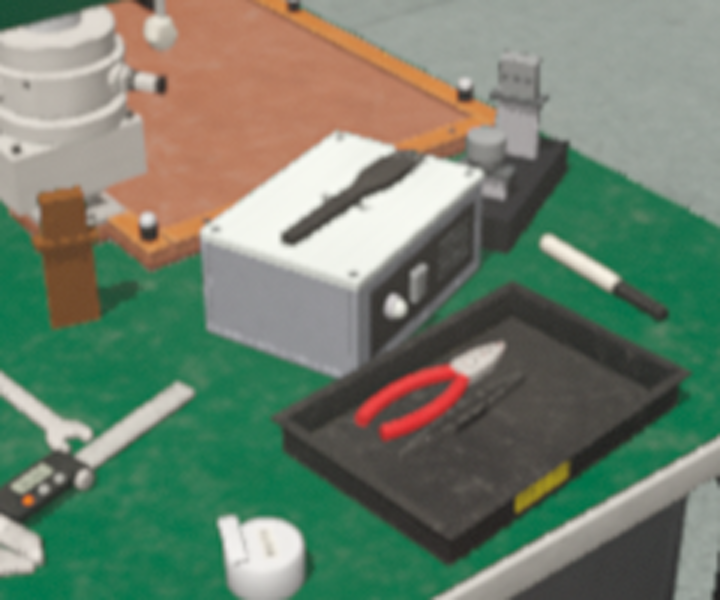

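```bash
cat > h.py <<'E'
import numpy as np, cv2
try:
    from cell import env, optics
except Exception: pass
def ray(m,uv):
    uv=np.atleast_2d(uv).astype(float); d=np.c_[uv,np.ones(len(uv))]@np.linalg.inv(m["mtx"]).T@m["R"]
    return -m["R"].T@m["t"], d/np.linalg.norm(d,axis=1)[:,None]
def onz(m,uv,z):
    c,d=ray(m,uv); return c+d*((z-c[2])/d[:,2])[:,None]
def proj(m,X):
    p=(np.atleast_2d(X)@m["R"].T+m["t"])@m["mtx"].T; return p[:,:2]/p[:,2:]
def tri(m1,u1,m2,u2):
    c1,d1=ray(m1,u1); c2,d2=ray(m2,u2); d1=d1[0];d2=d2[0]
    s=np.linalg.lstsq(np.c_[d1,-d2],c2-c1,rcond=None)[0]
    p,q=c1+s[0]*d1,c2+s[1]*d2
    return (p+q)/2,np.linalg.norm(p-q)
E
python3 - <<'E'
from h import *
m=optics.camera_model("top"); im=cv2.imread("pics/top0.png"); hsv=cv2.cvtColor(im,cv2.COLOR_BGR2HSV)
def box(mask,z,name):
    c=max(cv2.findContours(mask,cv2.RETR_EXTERNAL,cv2.CHAIN_APPROX_NONE)[0],key=cv2.contourArea)
    W=onz(m,c[:,0,:],z)[:,:2].astype(np.float32)
    r=cv2.minAreaRect(W); print(name,"c",np.round(r[0],1),"size",np.round(r[1],1),"ang",round(r[2],2), "n",cv2.contourArea(c)); return c
# plate
roi=np.zeros(im.shape[:2],np.uint8); roi[150:245,285:395]=255
pl=((hsv[...,2]>170)&(hsv[...,1]<60)).astype(np.uint8)*255&roi
c=box(pl,85,"plate")
plf=cv2.drawContours(np.zeros_like(roi),[cv2.convexHull(c)],-1,255,-1)
ins=cv2.erode(plf,np.ones((5,5)))
br=((im.max(2)<75).astype(np.uint8)*255)&ins
c2=box(br,95,"brush"); W=onz(m,c2[:,0,:],92)[:,:2]
np.save("brush.npy",W)
print("brush px",c2[:,0].min(0),c2[:,0].max(0))
sl=((im.max(2)<150)&(im.max(2)>=80)).astype(np.uint8)*255&ins
for k in cv2.findContours(sl,cv2.RETR_EXTERNAL,cv2.CHAIN_APPROX_NONE)[0]:
    if cv2.contourArea(k)>6: print("slotpart",k[:,0].mean(0),cv2.contourArea(k),np.round(onz(m,[k[:,0].mean(0)],85),1))
roi=np.zeros_like(roi); roi[212:270,370:452]=255
ho=((im.max(2)<52).astype(np.uint8)*255)&roi
c=box(cv2.morphologyEx(ho,cv2.MORPH_CLOSE,np.ones((5,5))),30,"holder")
roi[:]=0; roi[185:310,212:350]=255
tr=((im.max(2)<80)).astype(np.uint8)*255&roi
tr=cv2.morphologyEx(tr,cv2.MORPH_OPEN,np.ones((3,3)))
c=box(tr,29,"tray")
v=np.hstack([cv2.resize(x,None,fx=1,fy=1) for x in (pl|br,)]); cv2.imwrite("pics/m1.png",np.vstack([(pl&~br)//2+br,ho|tr])[:, :])
E
```

```text
plate c [578.4 142.5] size [181.7 130.5] ang 66.15 n 4412.0
brush c [575.7 144.7] size [147.7  26.4] ang 61.68 n 433.0
brush px [310 178] [371 210]
slotpart [337.5 199.5] 7.0 [[564.1 148.7  85. ]]
slotpart [341.93333333 188.13333333] 13.5 [[590.  137.9  85. ]]
holder c [476.  -18.6] size [189.8  81.1] ang 72.72 n 2270.0
tray c [462.9 279.8] size [251.3 165.4] ang 51.52 n 7304.0
```

View pics/m1.png

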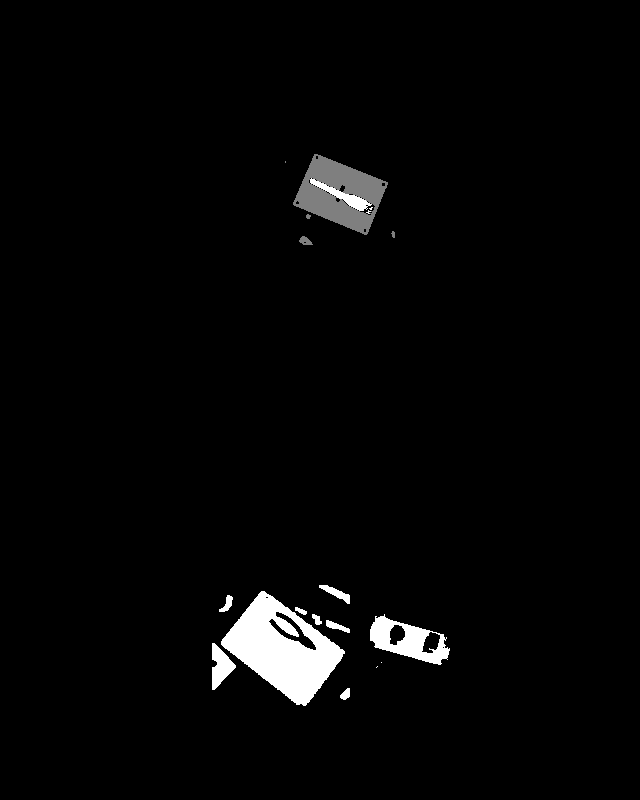

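The plate measures 181.7 × 130.5 mm against the nominal 180 × 130, so the window pose is reliable. Next I'll refine the brush, grip, holder and tray.

Run:
```python
from h import *
m=optics.camera_model("top"); ms=optics.camera_model("side")
print("topcam",-m["R"].T@m["t"],"sidecam",-ms["R"].T@ms["t"])
W=np.load("brush.npy"); a=np.deg2rad(61.68); 
# handle axis: fit using points near handle end
for it in range(3):
    u=np.array([np.cos(a),np.sin(a)]); n=np.array([-u[1],u[0]]); s=W@u; o=W@n
    smax=s.max(); prof=[]
    for d in range(4,150,6):
        k=(s<smax-d+6)&(s>smax-d-6)
        if k.sum()>3: prof.append((d,(o[k].max()+o[k].min())/2,o[k].max()-o[k].min()))
    prof=np.array(prof); h=prof[(prof[:,0]>=4)]
    p=np.polyfit(-h[:,0],h[:,1],1); a+=np.arctan(p[0])
    print("ang",np.degrees(a),"len",s.max()-s.min())
print(np.round(prof[:, :],1).tolist())
u=np.array([np.cos(a),np.sin(a)]); n=np.array([-u[1],u[0]])
mid=np.median(prof[:,1])
print("handle end",u*smax+n*mid,"grip pt",u*(smax-68)+n*mid)
f=lambda L:np.array(L)/3.3+[215,140]
def q(L,z,nm):
    P=onz(m,f(L),z)[:,:2]; e=np.roll(P,-1,0)-P
    print(nm,"c",P.mean(0).round(1),"edges",np.linalg.norm(e,axis=1).round(1),"ang",np.degrees(np.arctan2(e[:,1],e[:,0])).round(1))
q([(553,258),(757,310),(742,408),(528,352)],30,"holder")
q([(155,172),(412,362),(282,540),(25,345)],29,"tray")
# grip tri
im=cv2.imread("pics/top0.png"); g=cv2.imread("pics/side0.png")
cv2.imwrite("pics/g_top.png",cv2.resize(im[215:275,370:450],None,fx=8,fy=8,interpolation=cv2.INTER_CUBIC))
cv2.imwrite("pics/g_side.png",cv2.resize(g[140:225,345:405],None,fx=7,fy=7,interpolation=cv2.INTER_CUBIC))
```

```text
topcam [ 391.28508074  170.4315835  1083.05367036] sidecam [ 436.77034952 1090.58662561  628.47978586]
ang 62.648809970874474 len 148.12135310652315
ang 62.74975983676599 len 148.28606031519524
ang 62.75213015522925 len 148.30078451148864
[[4.0, -445.9, 11.3], [10.0, -445.8, 11.4], [16.0, -445.6, 11.3], [22.0, -445.6, 11.4], [28.0, -445.9, 12.3], [34.0, -445.9, 12.4], [40.0, -445.8, 12.4], [46.0, -445.5, 12.3], [52.0, -445.5, 14.4], [58.0, -445.4, 14.5], [64.0, -445.2, 14.3], [70.0, -444.6, 15.4], [76.0, -444.5, 15.4], [82.0, -444.5, 15.3], [88.0, -445.2, 17.3], [94.0, -444.6, 20.4], [100.0, -445.0, 25.5], [106.0, -444.9, 25.5], [112.0, -445.3, 26.4], [118.0, -445.2, 26.5], [124.0, -445.1, 26.6], [130.0, -445.0, 26.5], [136.0, -445.5, 25.4], [142.0, -445.8, 20.3], [148.0, -448.3, 15.2]]
handle end [609.56650259 210.76674765] grip pt [578.43332392 150.31242451]
holder c [472.2 -20.4] edges [148.7  70.3 154.5  69.8] ang [-105.8  167.5   74.   -17.2]
tray c [464.2 283.2] edges [231.3 153.1 228.9 154.2] ang [-127.7  142.2   52.5  -36.9]
```

View pics/g_top.png

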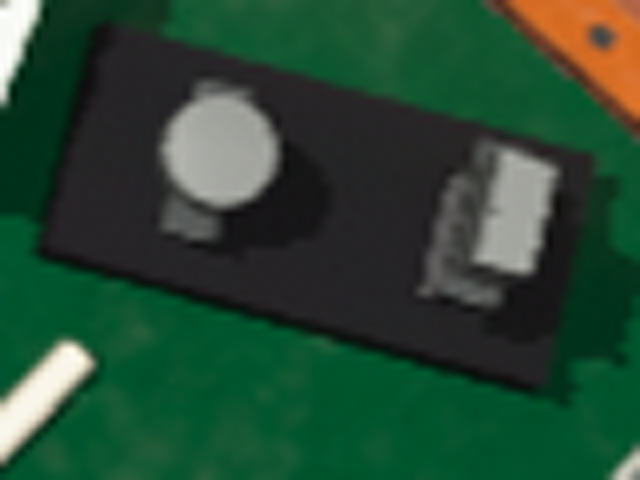

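View pics/g_side.png

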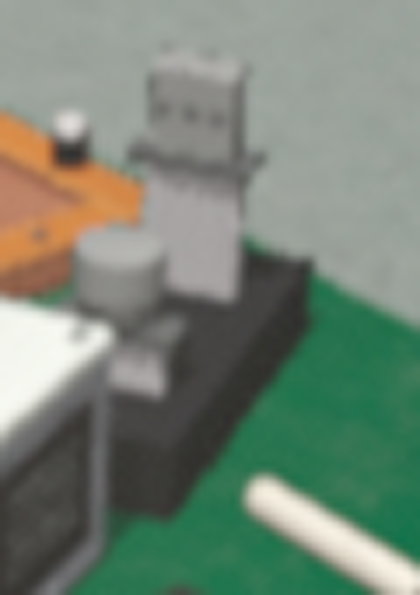

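Run:
```python
from h import *
m=optics.camera_model("top"); ms=optics.camera_model("side"); mw=optics.camera_model("wrist")
print("column corner",tri(m,[(378,109)],ms,[(258,148)]))
P=(np.array([(497,145),(558,163),(528,275),(470,262)])+.5)/8-.5+[370,215]
X=onz(m,P,118)[:,:2]; e=np.roll(X,-1,0)-X
print("grip",X.mean(0),np.linalg.norm(e,axis=1),np.degrees(np.arctan2(e[:,1],e[:,0])))
S=(np.array([(195,55)])+.5)/7-.5+[345,140]
print("grip tri",tri(m,[P.mean(0)],ms,S), "proj grip top in side",proj(ms,np.r_[X.mean(0),118]),S)
print("brush in side", proj(ms,[579,151,95]), "window", proj(ms,[578.4,142.5,85]))
s=env.state(); from scipy.spatial.transform import Rotation as Ro
R=Ro.from_euler('xyz',s['tcp_rot']).as_matrix(); c=-mw["R"].T@mw["t"]
print("wristcam in tool",R.T@(c-s['eef_pos']),"dir",R.T@mw["R"][2], "right",R.T@mw["R"][0])
print("holder flat pocket exp", np.array([472.2,-20.4])+38*np.array([np.cos(np.radians(-106)),np.sin(np.radians(-106))]))
```

```text
column corner (array([735.2512842 ,  56.15239192, 156.75857643]), np.float64(25.98618740266786))
grip [463.30177095 -54.36454102] [16.84835811 31.35762864 15.69824946 32.46296082] [-108.01920412  161.42921705   75.97942561  -16.45445937]
grip tri (array([463.9557556 , -53.87781052, 120.15004818]), np.float64(1.7096885732645648)) proj grip top in side [[373.0094666  148.21094855]] [[372.42857143 147.42857143]]
brush in side [[314.30694974 194.0560773 ]] window [[315.1847504  196.18091684]]
wristcam in tool [ -65.99650708 -169.19066393    0.45693233] dir [2.39333138e-01 9.70937335e-01 5.83021312e-04] right [-1.07974192e-04 -5.73857231e-04  9.99999830e-01]
holder flat pocket exp [461.72578048 -56.92794445]
```

The column is at about x = 735 mm, which leaves room behind the demagnetiser. Next is the hover above the brush with jaw yaw −117.25°, using a helper that converts a world target into tool-frame slide and turn values.

```bash
cat >> h.py <<'E'
from scipy.spatial.transform import Rotation as Ro
def goto(x,y,z,yawdeg):
    s=env.state(); R=Ro.from_euler('xyz',s['tcp_rot']); 
    d=R.inv().apply(np.array([x,y,z])-s['eef_pos'])
    T=Ro.from_euler('xyz',[-np.pi/2,0,np.radians(yawdeg)])
    rv=(R.inv()*T).as_rotvec()
    print("t",round(s['t'],2),"pos",s['eef_pos'].round(1),"rot",np.degrees(s['tcp_rot']).round(2),"q",s['joints'].round(2),"op",round(s['opening']*95.1,1),"F",s['ft_force'].round(1))
    print("slide(mm)",d.round(2),"dr",rv.round(4))
E
python3 -c "
from h import *
goto(579,151,170,-117.25)"
```

```text
t 0.15 pos [144.1 608.  214.2] rot [-9.004e+01  1.000e-02 -1.334e+01] q [ 1.23  0.49  1.56  0.    1.09 -0.11] op 95.1 F [-1.3 -0.4  0.3]
slide(mm) [ 528.59   44.44 -344.31] dr [6.0000e-04 1.8136e+00 6.0000e-04]
```

Call:
{"op": "drive_tool", "data": {"steps": [{"slide":[0.033,0,-0.022],"dr":[0,0.12,0],"fingers":0.05},{"slide":[0.067,0,-0.044],"dr":[0,0.24,0],"fingers":0.05},{"slide":[0.1,0,-0.065],"dr":[0,0.36,0],"fingers":0.05},{"slide":[0.134,0,-0.087],"dr":[0,0.48,0],"fingers":0.05},{"slide":[0.167,0,-0.109],"dr":[0,0.6,0],"fingers":0.05}]}}

```text
t: 0.57
eef_pos: [282.4, 462.1, 214.5]
tcp_rot: [-1.571, -0.0, -0.838]
ft_force: [1.2, 0.0, -0.2]
opening: 0.706
```

```bash
python3 -c "
from h import *
goto(579,151,200,-117.25)"
```

```text
t 0.57 pos [282.4 462.1 214.5] rot [-90.01  -0.   -48.03] q [ 0.9   0.37  1.76 -0.    1.    0.17] op 67.2 F [ 1.2  0.  -0.2]
slide(mm) [429.63  14.54  12.51] dr [1.0000e-04 1.2081e+00 1.0000e-04]
```

Call:
{"op": "drive_tool", "data": {"steps": [{"slide":[0.04,0,0.001],"dr":[0,0.12,0],"fingers":0.05},{"slide":[0.08,0,0.002],"dr":[0,0.24,0],"fingers":0.05},{"slide":[0.12,0,0.003],"dr":[0,0.36,0],"fingers":0.05},{"slide":[0.16,0,0.004],"dr":[0,0.48,0],"fingers":0.05},{"slide":[0.2,0,0.006],"dr":[0,0.6,0],"fingers":0.05}]}}

```text
t: 0.98
eef_pos: [421.4, 317.9, 214.7]
tcp_rot: [-1.571, 0.0, -1.439]
ft_force: [0.8, 0.7, -0.2]
opening: 0.524
```

```bash
python3 -c "
from h import *
goto(579,151,200,-117.25)"
```

```text
t 0.98 pos [421.4 317.9 214.7] rot [-90.01   0.   -82.43] q [0.52 0.35 1.8  0.   0.99 0.39] op 49.9 F [ 0.8  0.7 -0.2]
slide(mm) [186.21  14.62 134.23] dr [ 1.000e-04  6.077e-01 -0.000e+00]
```

```bash
python3 -c "
from h import *
m=optics.camera_model('wrist'); im=optics.read_camera('wrist'); np.savez('w1.npz',**m); cv2.imwrite('pics/w1.png',im[:,:,::-1]); cv2.imwrite('pics/w1v.png',im[:,:,::-1])"
```

Call:
{"op": "drive_tool", "data": {"steps": [{"slide":[0.033,0.003,0.024],"dr":[0,0.12,0],"fingers":0.05},{"slide":[0.066,0.006,0.048],"dr":[0,0.24,0],"fingers":0.05},{"slide":[0.1,0.009,0.072],"dr":[0,0.36,0],"fingers":0.05},{"slide":[0.133,0.012,0.096],"dr":[0,0.48,0],"fingers":0.05},{"slide":[0.166,0.0146,0.12],"dr":[0,0.6,0],"fingers":0.05}]}}

```text
t: 1.45
eef_pos: [563.2, 170.0, 199.8]
tcp_rot: [-1.571, -0.0, -2.039]
ft_force: [0.5, 1.3, -0.3]
opening: 0.526
```

View pics/w1v.png

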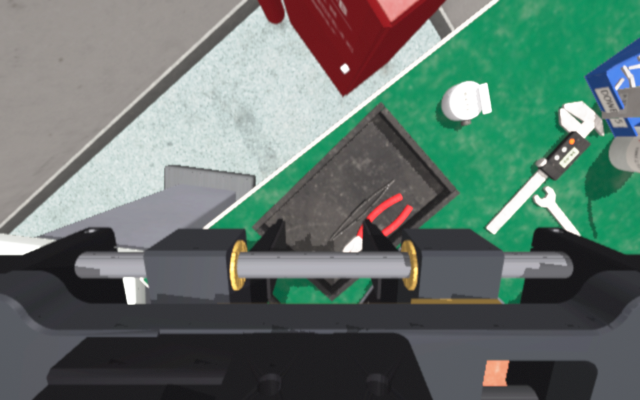

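```bash
python3 -c "
from h import *
goto(579,151,200,-117.25)
m=optics.camera_model('wrist'); im=optics.read_camera('wrist'); np.savez('w2.npz',**m); cv2.imwrite('pics/w2.png',im[:,:,::-1])
"
```

```text
t 1.45 pos [563.2 170.  199.8] rot [ -90.02   -0.   -116.8 ] q [0.18 0.45 1.67 0.   1.02 0.65] op 50.0 F [ 0.5  1.3 -0.3]
slide(mm) [ 9.87 -0.25 22.68] dr [0.0003 0.0078 0.0001]
```

View pics/w2.png

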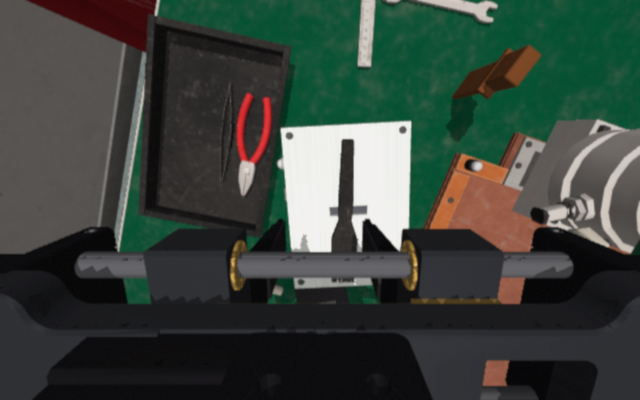

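Run:
```python
from h import *
im=cv2.imread("pics/w2.png"); m=dict(np.load("w2.npz"))
cv2.imwrite("pics/w2c.png",cv2.resize(im[0:250,120:420],None,fx=2.6,fy=2.4,interpolation=cv2.INTER_CUBIC))
hsv=cv2.cvtColor(im,cv2.COLOR_BGR2HSV)
# brush handle
roi=np.zeros(im.shape[:2],np.uint8); roi[130:232,330:372]=255
b=((im.max(2)<75).astype(np.uint8)*255)&roi
L=[]
for v in range(142,226,4):
    u=np.where(b[v])[0]
    if len(u): 
        X=onz(m,[[u.min()-.5,v],[u.max()+.5,v]],93)[:,:2]; L.append((v,u.min(),u.max(),*X.mean(0),np.linalg.norm(X[1]-X[0])))
L=np.array(L); print(L.round(1)[::3].tolist())
k=L[L[:,0]<205]; p=np.polyfit(k[:,3],k[:,4],1); print("axis ang",np.degrees(np.arctan(p[0])))
v=np.where(b.any(1))[0].min(); print("handle end",onz(m,[[347,v]],92))
```

```text
[[142.0, 342.0, 352.0, 609.9, 209.8, 10.8], [154.0, 342.0, 352.0, 604.9, 199.2, 10.9], [166.0, 341.0, 352.0, 599.3, 188.7, 12.0], [178.0, 340.0, 352.0, 593.5, 178.0, 13.2], [190.0, 339.0, 352.0, 587.7, 167.0, 14.3], [202.0, 339.0, 351.0, 581.7, 155.8, 13.5], [214.0, 338.0, 351.0, 575.6, 144.4, 14.6]]
axis ang 62.48548048238738
handle end [[610.80206612 211.43452818  92.        ]]
```

View pics/w2c.png

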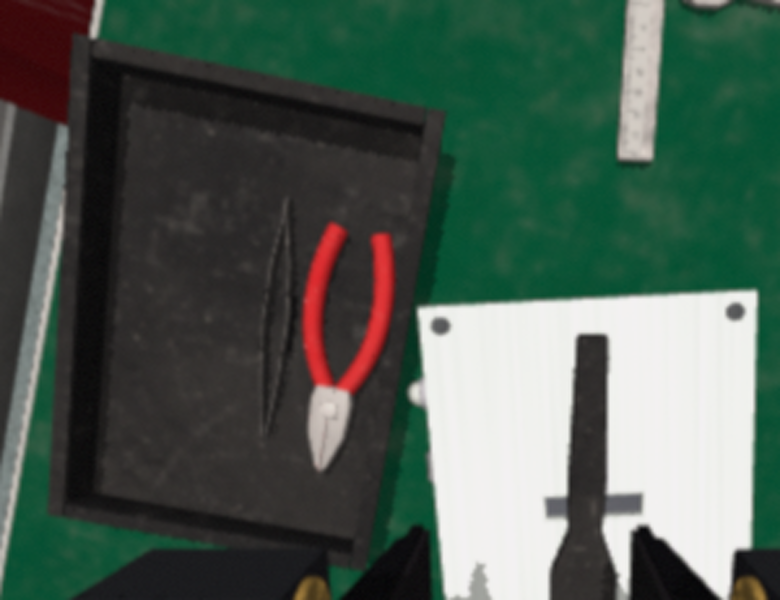

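Run:
```python
from h import *
m=dict(np.load("w2.npz"))
f=lambda L:(np.array(L)+.5)/[2.6,2.4]-.5+[120,0]
def q(L,z,nm):
    P=onz(m,f(L),z)[:,:2]; e=np.roll(P,-1,0)-P
    print(nm,"c",P.mean(0).round(1),"edges",np.linalg.norm(e,axis=1).round(1),"ang",np.degrees(np.arctan2(e[:,1],e[:,0])).round(1))
q([(78,35),(443,112),(363,565),(52,514)],29,"tray rim")
q([(134,80),(422,155),(352,535),(103,495)],2.5,"inner?")
q([(546,507),(642,503)],85,"slot")
q([(418,307),(757,292)],85,"plate far edge")
q([(287,200),(264,437)],5,"tweezers")
for y in (578.4,): print(proj(m,[[578.4,142.5,85]]), f([(594,505)]))
goto(579.5,151,93,-117.4)
```

```text
tray rim c [469.3 286.6] edges [155.6 229.7 155.2 232.3] ang [ -38.6 -128.6  142.4   51.5]
inner? c [466.6 284.8] edges [135.4 208.8 132.8 218.6] ang [ -41.5 -129.2  142.7   51.4]
slot c [580.5 144. ] edges [39.6 39.6] ang [-24.1 155.9]
plate far edge c [616.4 225.3] edges [129.8 129.8] ang [-24.1 155.9]
tweezers c [479.4 282.4] edges [125.5 125.5] ang [-126.8   53.2]
[[347.02503809 212.17696204]] [[348.15384615 210.125     ]]
t 1.5 pos [567.6 165.6 199.1] rot [-8.9900e+01 -2.0000e-02 -1.1749e+02] q [ 0.17  0.46  1.66 -0.    1.02  0.65] op 50.2 F [ 0.7 -4.8 -0.9]
slide(mm) [  7.42 106.11  17.09] dr [-0.0018 -0.0016  0.0003]
```

Call:
{"op": "drive_tool", "data": {"steps": [{"slide":[0.004,0.03,0.01],"dr":[0,0,0],"fingers":0.045},{"slide":[0.007,0.06,0.017],"dr":[0,0,0],"fingers":0.045},{"slide":[0.007,0.075,0.017],"dr":[0,0,0],"fingers":0.045},{"slide":[0.007,0.075,0.017],"dr":[0,0,0],"fingers":0.045}]}}

```text
t: 1.83
eef_pos: [572.9, 157.2, 121.5]
tcp_rot: [-1.576, -0.003, -2.033]
ft_force: [-0.4, 0.2, -0.4]
opening: 0.471
```

```bash
python3 -c "
from h import *
goto(579.5,151,88,-117.4)
m=optics.camera_model('wrist'); im=optics.read_camera('wrist'); np.savez('w3.npz',**m); cv2.imwrite('pics/w3.png',im[100:300,200:500,::-1])
goto(579.5,151,88,-117.4)
"
```

```text
t 1.83 pos [572.9 157.2 121.5] rot [ -90.28   -0.19 -116.51] q [0.16 0.56 1.73 0.   0.86 0.62] op 44.8 F [-0.4  0.2 -0.4]
slide(mm) [ 2.48 33.5   8.84] dr [0.0049 0.0155 0.0034]
t 1.88 pos [573.6 157.7 123.6] rot [-9.0160e+01 -1.1000e-01 -1.1648e+02] q [0.16 0.55 1.73 0.   0.86 0.62] op 45.1 F [-0.2 -0.3  1.5]
slide(mm) [ 3.31 35.62  8.33] dr [0.0028 0.016  0.0019]
```

View pics/w3.png

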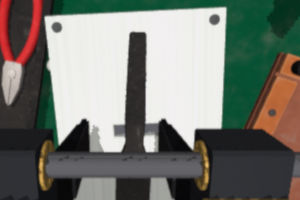

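Call:
{"op": "drive_tool", "data": {"steps": [{"slide":[0.003,0.02,0.008],"dr":[0,0.016,0],"fingers":0.045},{"slide":[0.003,0.02,0.008],"dr":[0,0.016,0],"fingers":0.045},{"slide":[0.003,0.02,0.008],"dr":[0,0.016,0],"fingers":0.045},{"slide":[0.003,0.02,0.008],"dr":[0,0.016,0],"fingers":0.045}]}}

```text
t: 2.22
eef_pos: [580.4, 152.1, 106.5]
tcp_rot: [-1.57, 0.001, -2.048]
ft_force: [-0.2, 0.0, 0.2]
opening: 0.471
```

```bash
python3 -c "
from h import *
m=optics.camera_model('wrist'); im=optics.read_camera('wrist'); cv2.imwrite('pics/w4.png',cv2.resize(im[100:270,230:450,::-1],None,fx=3,fy=3))
goto(579.5,151,88,-117.4)
"
```

```text
t 2.27 pos [580.4 152.1 106.5] rot [-8.9920e+01  6.0000e-02 -1.1735e+02] q [0.15 0.58 1.73 0.   0.83 0.62] op 45.3 F [ 0.4 -0.6  0.9]
slide(mm) [ 1.43 18.52 -0.32] dr [-0.0013  0.0009 -0.0011]
```

View pics/w4.png

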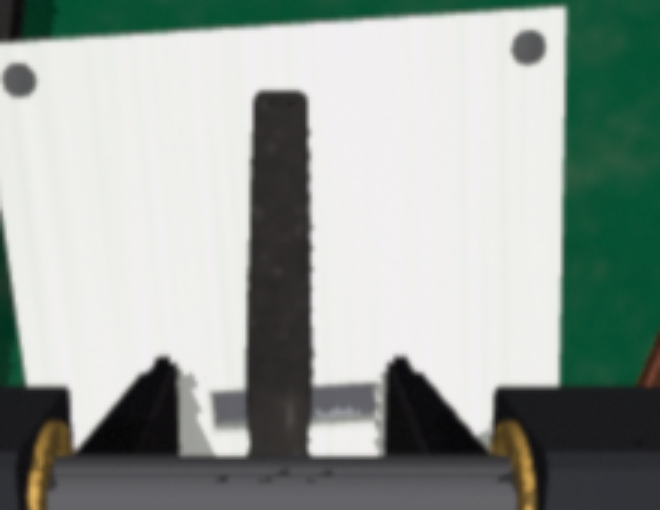

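The brush handle (crop column 280) is centred between the fingers (165 and 400). I'll descend and close.

Call:
{"op": "drive_tool", "data": {"steps": [{"slide":[0.001,0.008,0],"dr":[0,0,0],"fingers":0.045},{"slide":[0.001,0.016,0],"dr":[0,0,0],"fingers":0.045},{"slide":[0.001,0.019,0],"dr":[0,0,0],"fingers":0.045},{"slide":[0.001,0.019,0],"dr":[0,0,0],"fingers":0.045},{"slide":[0.001,0.019,0],"dr":[0,0,0],"fingers":0.045}]}}

```text
t: 2.68
eef_pos: [579.5, 150.8, 85.7]
tcp_rot: [-1.571, -0.0, -2.049]
ft_force: [-0.5, 0.2, -0.1]
opening: 0.476
```

Call:
{"op": "drive_tool", "data": {"steps": [{"slide":[0,0,0],"dr":[0,0,0],"fingers":0.008},{"slide":[0,0,0],"dr":[0,0,0],"fingers":0.008},{"slide":[0,0,0],"dr":[0,0,0],"fingers":0.008},{"slide":[0,0,0],"dr":[0,0,0],"fingers":0.008},{"slide":[0,0,0],"dr":[0,0,0],"fingers":0.008}]}}

```text
t: 3.1
eef_pos: [579.7, 150.8, 86.0]
tcp_rot: [-1.571, 0.0, -2.049]
ft_force: [-0.2, 0.8, -0.4]
opening: 0.18
```

Call:
{"op": "drive_tool", "data": {"steps": [{"slide":[0,0,0],"dr":[0,0,0],"fingers":0.008},{"slide":[0,0,0],"dr":[0,0,0],"fingers":0.008},{"slide":[0,-0.01,0],"dr":[0,0,0],"fingers":0.008},{"slide":[0,-0.03,0],"dr":[0,0,0],"fingers":0.008},{"slide":[0,-0.05,0],"dr":[0,0,0],"fingers":0.008}]}}

```text
t: 3.52
eef_pos: [579.4, 150.7, 136.8]
tcp_rot: [-1.572, -0.001, -2.049]
ft_force: [0.0, -0.4, -1.1]
opening: 0.161
```

```bash
python3 -c "
from h import *
m=optics.camera_model('side'); im=optics.read_camera('side'); cv2.imwrite('pics/s5.png',cv2.resize(im[100:300,200:450,::-1],None,fx=3,fy=3))
goto(444.3,315.1,140,-128)
"
```

```text
t 3.57 pos [581.1 151.  141. ] rot [ -89.79    0.16 -117.38] q [0.14 0.54 1.7  0.   0.9  0.62] op 14.7 F [2.2 0.4 3.1]
slide(mm) [ -82.81    0.53 -196.9 ] dr [-0.0035  0.1854 -0.0031]
```

View pics/s5.png

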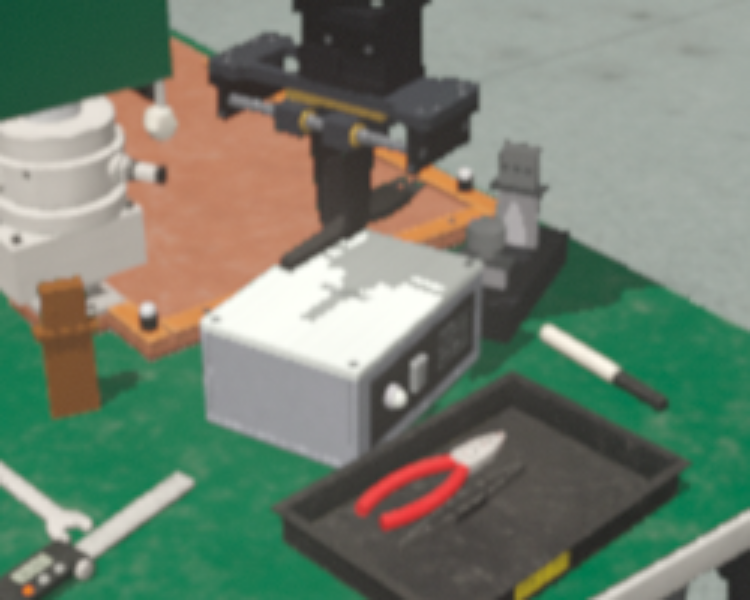

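The brush is held level (side crop 285–425, 180–265). I'll carry it over the tray.

Call:
{"op": "drive_tool", "data": {"steps": [{"slide":[-0.01,0,-0.024],"dr":[0,0.03,0],"fingers":0.008},{"slide":[-0.025,0,-0.06],"dr":[0,0.06,0],"fingers":0.008},{"slide":[-0.041,0,-0.097],"dr":[0,0.1,0],"fingers":0.008},{"slide":[-0.057,0,-0.135],"dr":[0,0.15,0],"fingers":0.008},{"slide":[-0.072,0,-0.17],"dr":[0,0.185,0],"fingers":0.008}]}}

```text
t: 3.98
eef_pos: [460.4, 294.1, 136.7]
tcp_rot: [-1.571, 0.001, -2.237]
ft_force: [1.9, -0.2, -0.4]
opening: 0.159
```

```bash
python3 -c "
from h import *
goto(444.3,315.1,90,-128)
"
```

```text
t 3.98 pos [460.4 294.1 136.7] rot [-8.9990e+01  4.0000e-02 -1.2816e+02] q [0.45 0.48 1.84 0.   0.83 1.11] op 15.1 F [ 1.9 -0.2 -0.4]
slide(mm) [ -6.51  46.74 -25.66] dr [-0.0002 -0.0028 -0.0006]
```

Call:
{"op": "drive_tool", "data": {"steps": [{"slide":[-0.006,0,-0.02],"dr":[0,0,0],"fingers":0.008},{"slide":[-0.006,0.02,-0.026],"dr":[0,0,0],"fingers":0.008},{"slide":[-0.006,0.045,-0.026],"dr":[0,0,0],"fingers":0.008},{"slide":[-0.006,0.06,-0.026],"dr":[0,0,0],"fingers":0.008},{"slide":[-0.006,0.06,-0.026],"dr":[0,0,0],"fingers":0.008}]}}

```text
t: 4.4
eef_pos: [443.8, 313.3, 74.1]
tcp_rot: [-1.572, -0.003, -2.233]
ft_force: [0.1, -0.7, -0.8]
opening: 0.16
```

```bash
python3 -c "
from h import *
for n in ('top','wrist'):
    m=optics.camera_model(n); np.savez(n+'6.npz',**m); im=optics.read_camera(n); cv2.imwrite('pics/%s6.png'%n,im[:,:,::-1])
goto(444.3,315.1,5,-128)
"
```

```text
t 4.5 pos [445.2 313.7  76.5] rot [-9.0010e+01 -1.0000e-02 -1.2799e+02] q [0.49 0.56 1.89 0.   0.69 1.16] op 15.0 F [ 0.4  0.  -0.3]
slide(mm) [-0.54 71.55 -1.58] dr [0.0001 0.0002 0.0001]
```

View pics/wrist6.png

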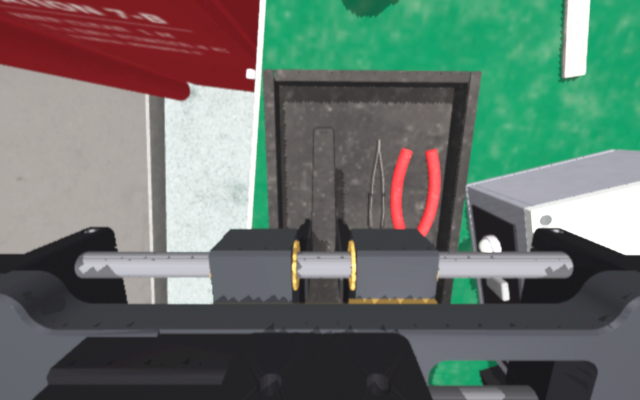

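View pics/top6.png

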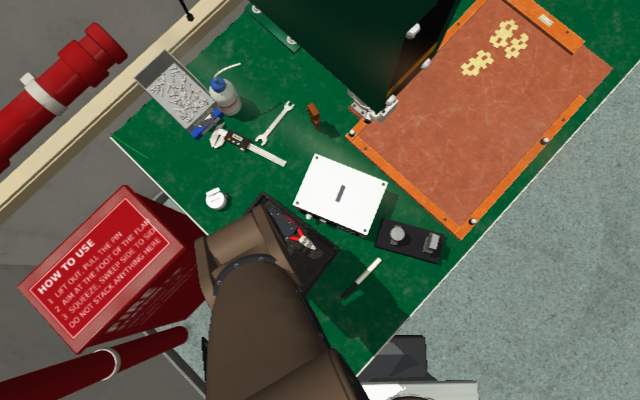

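Run:
```python
from h import *
m=dict(np.load("wrist6.npz")); s=env.state(); R=Ro.from_euler('xyz',s['tcp_rot'])
t=lambda uv,z: R.inv().apply(onz(m,uv,z)-s['eef_pos']).round(1)[:,[0,2]].tolist()
print("rim outer",t([(266,75),(479,75)],29)); print("floor corners L/R",t([(287,101),(455,98)],2.5)); print("rim left/right low",t([(268,200),(470,160)],29))
print("tweezers",t([(379,140),(376,225)],5),"brush now",t([(323,128),(323,220)],80))
# slot in top
m=dict(np.load("top6.npz")); im=cv2.imread("pics/top6.png"); roi=im[170:215,325:360].max(2)
b=(roi<170).astype(np.uint8); n,l,st,c=cv2.connectedComponentsWithStats(b)
w=np.clip(240-roi.astype(float),0,None); w[w<40]=0
ys,xs=np.mgrid[170:215,325:360]; print("slot px",(xs*w).sum()/w.sum(),(ys*w).sum()/w.sum(), st[1:].tolist())
print(onz(m,[[(xs*w).sum()/w.sum(),(ys*w).sum()/w.sum()]],85))
cv2.imwrite("pics/slot6.png",cv2.resize(im[160:225,310:375],None,fx=8,fy=8,interpolation=cv2.INTER_CUBIC))
```

```text
rim outer [[-106.1, -41.7], [-106.1, 112.9]]
floor corners L/R [[-90.8, -30.3], [-93.2, 109.3]]
rim left/right low [[-12.4, -44.7], [-44.7, 114.3]]
tweezers [[-59.1, 47.3], [17.3, 48.3]] brush now [[-68.4, -0.2], [-12.5, -0.2]]
slot px 340.4067600416715 192.70471119342517 [[33, 0, 2, 1, 2], [11, 15, 9, 17, 66]]
[[579.56744745 141.64806274  85.        ]]
```

Laterally the brush sits 35.5 mm from the tray's centre line, as wanted, and is parallel to the tray. I'll lower it.

Call:
{"op": "drive_tool", "data": {"steps": [{"slide":[0,0.02,0],"dr":[0,0,0],"fingers":0.008},{"slide":[0,0.04,0],"dr":[0,0,0],"fingers":0.008},{"slide":[0,0.055,0],"dr":[0,0,0],"fingers":0.008},{"slide":[0,0.064,0],"dr":[0,0,0],"fingers":0.008},{"slide":[0,0.064,0],"dr":[0,0,0],"fingers":0.008}]}}

```text
t: 4.92
eef_pos: [445.1, 313.5, 11.7]
tcp_rot: [-1.571, -0.001, -2.234]
ft_force: [0.0, -0.5, 0.9]
opening: 0.158
```

Call:
{"op": "drive_tool", "data": {"steps": [{"slide":[0,0,0],"dr":[0,0,0],"fingers":0.008},{"slide":[0,0,0],"dr":[0,0,0],"fingers":0.008},{"slide":[0,0,0],"dr":[0,0,0],"fingers":0.008}]}}

```text
t: 5.17
eef_pos: [445.6, 313.9, 13.2]
tcp_rot: [-1.57, 0.002, -2.234]
ft_force: [-0.5, 1.2, -0.2]
opening: 0.155
```

Call:
{"op": "drive_tool", "data": {"steps": [{"slide":[0,0.003,0],"dr":[0,0,0],"fingers":0.008},{"slide":[0,0.006,0],"dr":[0,0,0],"fingers":0.008},{"slide":[0,0.008,0],"dr":[0,0,0],"fingers":0.008},{"slide":[0,0.008,0],"dr":[0,0,0],"fingers":0.008},{"slide":[0,0.008,0],"dr":[0,0,0],"fingers":0.008}]}}

```text
t: 5.58
eef_pos: [445.0, 313.6, 3.9]
tcp_rot: [-1.571, -0.0, -2.234]
ft_force: [0.2, -0.1, 0.6]
opening: 0.154
```

Call:
{"op": "drive_tool", "data": {"steps": [{"slide":[0,0,0],"dr":[0,0,0],"fingers":0.008},{"slide":[0,0,0],"dr":[0,0,0],"fingers":0.008},{"slide":[0,0,0],"dr":[0,0,0],"fingers":0.008}]}}

```text
t: 5.83
eef_pos: [445.1, 313.7, 4.1]
tcp_rot: [-1.571, 0.0, -2.234]
ft_force: [-0.6, -0.5, -0.6]
opening: 0.157
```

Call:
{"op": "drive_tool", "data": {"steps": [{"slide":[0,0.0005,0],"dr":[0,0,0],"fingers":0.008},{"slide":[0,0.0005,0],"dr":[0,0,0],"fingers":0.008},{"slide":[0,0.0005,0],"dr":[0,0,0],"fingers":0.02},{"slide":[0,0.0005,0],"dr":[0,0,0],"fingers":0.028},{"slide":[0,0.0005,0],"dr":[0,0,0],"fingers":0.028}]}}

```text
t: 6.25
eef_pos: [445.0, 313.6, 3.6]
tcp_rot: [-1.571, 0.0, -2.234]
ft_force: [0.4, 0.5, 0.5]
opening: 0.278
```

Call:
{"op": "drive_tool", "data": {"steps": [{"slide":[0,0,0],"dr":[0,0,0],"fingers":0.028},{"slide":[0,-0.01,0],"dr":[0,0,0],"fingers":0.028},{"slide":[0,-0.03,0],"dr":[0,0,0],"fingers":0.028},{"slide":[0,-0.06,0],"dr":[0,0,0],"fingers":0.028},{"slide":[0,-0.1,0],"dr":[0,0,0],"fingers":0.028}]}}

```text
t: 6.67
eef_pos: [444.0, 313.0, 103.6]
tcp_rot: [-1.572, -0.003, -2.234]
ft_force: [0.3, 0.2, -0.0]
opening: 0.293
```

```bash
python3 -c "
from h import *
for n in ('wrist','side'):
    m=optics.camera_model(n); np.savez(n+'7.npz',**m); im=optics.read_camera(n); cv2.imwrite('pics/%s7.png'%n,im[:,:,::-1])
goto(463.3,-54.4,190,-17)
"
```

```text
t 6.77 pos [447.  314.8 109.2] rot [ -89.8     0.46 -127.98] q [0.49 0.51 1.87 0.   0.75 1.16] op 27.8 F [-0.6  0.  -0.4]
slide(mm) [280.36 -82.24 240.29] dr [-0.01  -1.937 -0.002]
```

View pics/wrist7.png

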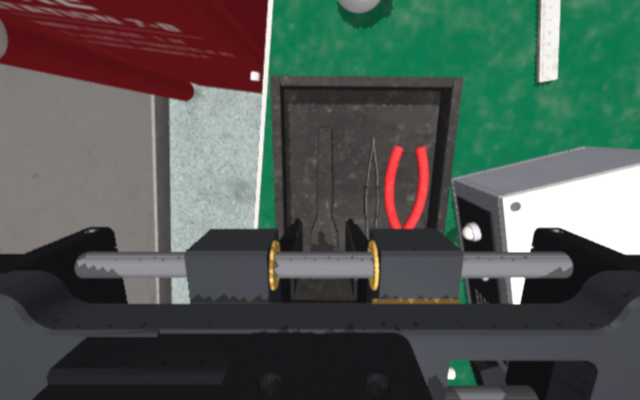

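View pics/side7.png

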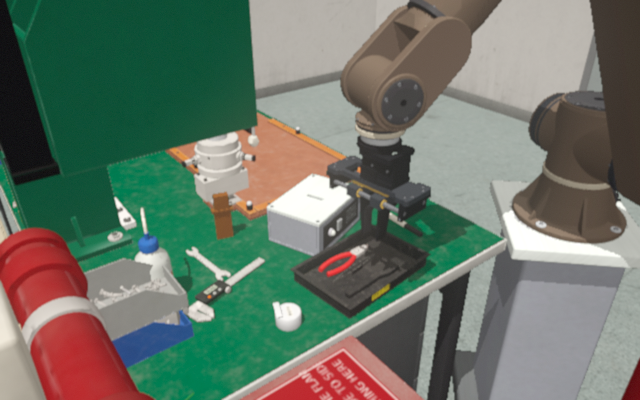

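The brush lies flat and parallel in the tray, clear of the tweezers. Now I'll move to the blade.

Call:
{"op": "drive_tool", "data": {"steps": [{"slide":[0,-0.03,0],"dr":[0,0,0],"fingers":0.04},{"slide":[0.012,-0.06,0.01],"dr":[0,-0.12,0],"fingers":0.05},{"slide":[0.03,-0.085,0.03],"dr":[0,-0.24,0],"fingers":0.05},{"slide":[0.06,-0.09,0.051],"dr":[0,-0.36,0],"fingers":0.05},{"slide":[0.087,-0.09,0.075],"dr":[0,-0.48,0],"fingers":0.05}]}}

```text
t: 7.18
eef_pos: [450.5, 199.8, 195.6]
tcp_rot: [-1.568, 0.002, -1.752]
ft_force: [0.8, 0.3, -0.0]
opening: 0.518
```

```bash
python3 -c "
from h import *
goto(463.3,-54.4,200,-17)
"
```

```text
t 7.18 pos [450.5 199.8 195.6] rot [-8.9820e+01  1.0000e-01 -1.0038e+02] q [0.28 0.33 1.9  0.   0.91 0.46] op 49.3 F [ 0.8  0.3 -0. ]
slide(mm) [247.71  -4.58  58.43] dr [-3.9000e-03 -1.4553e+00  1.0000e-03]
```

Call:
{"op": "drive_tool", "data": {"steps": [{"slide":[0.03,-0.004,0.007],"dr":[0,-0.12,0],"fingers":0.05},{"slide":[0.06,-0.004,0.014],"dr":[0,-0.24,0],"fingers":0.05},{"slide":[0.09,-0.004,0.021],"dr":[0,-0.36,0],"fingers":0.05},{"slide":[0.12,-0.004,0.028],"dr":[0,-0.48,0],"fingers":0.05},{"slide":[0.15,-0.004,0.035],"dr":[0,-0.6,0],"fingers":0.05}]}}

```text
t: 7.6
eef_pos: [456.4, 47.2, 197.9]
tcp_rot: [-1.57, -0.0, -1.161]
ft_force: [1.6, 0.6, -0.3]
opening: 0.529
```

```bash
python3 -c "
from h import *
m=optics.camera_model('top'); np.savez('top8.npz',**m); im=optics.read_camera('top'); cv2.imwrite('pics/top8.png',im[:,:,::-1])
goto(463.3,-54.4,200,-17)
"
```

```text
t 7.65 pos [456.8  43.7 197.8] rot [-9.000e+01 -7.000e-02 -6.568e+01] q [-0.05  0.28  1.97 -0.    0.89 -0.47] op 50.3 F [ 1.3 -1.3  0.3]
slide(mm) [ 92.04  -2.1  -34.5 ] dr [ 5.000e-04 -8.496e-01  1.100e-03]
```

View pics/top8.png

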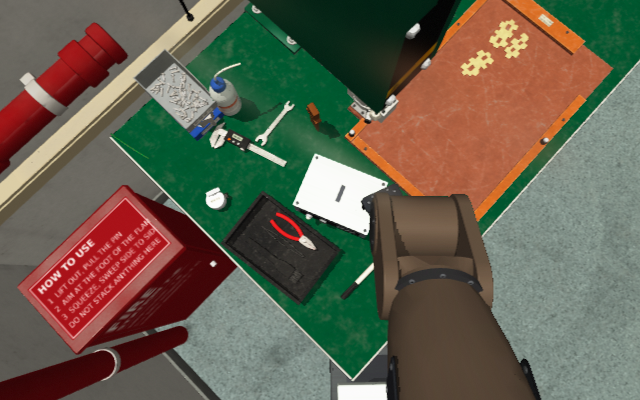

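```bash
python3 -c "
from h import *
goto(520.7,-72,200,-17)
"
```

```text
t 7.65 pos [456.8  43.7 197.8] rot [-9.000e+01 -7.000e-02 -6.568e+01] q [-0.05  0.28  1.97 -0.    0.89 -0.47] op 50.3 F [ 1.3 -1.3  0.3]
slide(mm) [131.72  -2.06  10.56] dr [ 5.000e-04 -8.496e-01  1.100e-03]
```

Call:
{"op": "drive_tool", "data": {"steps": [{"slide":[0.025,-0.002,0.003],"dr":[0,-0.12,0],"fingers":0.05},{"slide":[0.05,-0.002,0.005],"dr":[0,-0.24,0],"fingers":0.05},{"slide":[0.08,-0.002,0.007],"dr":[0,-0.36,0],"fingers":0.05},{"slide":[0.11,-0.002,0.009],"dr":[0,-0.48,0],"fingers":0.05},{"slide":[0.132,-0.002,0.01],"dr":[0,-0.6,0],"fingers":0.05}]}}

```text
t: 8.07
eef_pos: [518.6, -70.8, 199.8]
tcp_rot: [-1.571, -0.001, -0.562]
ft_force: [-0.3, 0.4, -0.3]
opening: 0.53
```

Call:
{"op": "drive_tool", "data": {"steps": [{"slide":[0,0,0],"dr":[0,-0.12,0],"fingers":0.05},{"slide":[0,0,0],"dr":[0,-0.25,0],"fingers":0.05},{"slide":[0,0,0],"dr":[0,-0.25,0],"fingers":0.05},{"slide":[0,0,0],"dr":[0,-0.25,0],"fingers":0.05}]}}

```text
t: 8.4
eef_pos: [517.7, -68.8, 199.6]
tcp_rot: [-1.571, 0.0, -0.321]
ft_force: [-1.1, 1.2, -0.7]
opening: 0.527
```

```bash
python3 -c "
from h import *
m=optics.camera_model('wrist'); np.savez('wrist9.npz',**m); im=optics.read_camera('wrist'); cv2.imwrite('pics/wrist9.png',im[:,:,::-1])
goto(520.7,-72,200,-17)
"
```

```text
t 8.45 pos [517.7 -68.7 199.6] rot [-89.99  -0.   -18.4 ] q [-0.26  0.36  1.83  0.    0.95 -1.51] op 50.2 F [ 0.3 -0.4 -0.4]
slide(mm) [ 3.87 -0.35 -2.22] dr [-0.0001 -0.0244  0.    ]
```

View pics/wrist9.png

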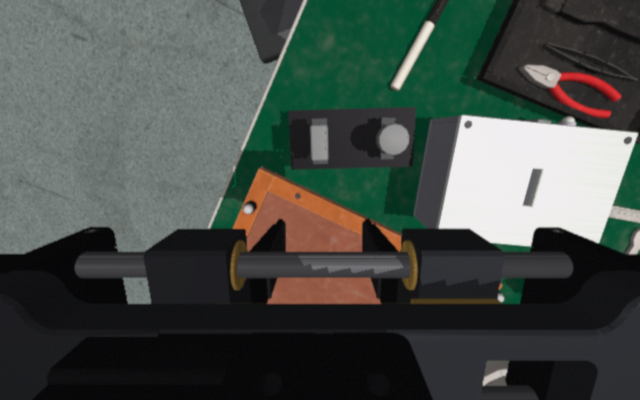

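The wrist view shows the flat grip at about (319,142), the knob at (394,139) and the open slot at (533,187). Enlarging to confirm and measure.

Run:
```python
from h import *
im=cv2.imread("pics/wrist9.png")
a=cv2.resize(im[100:180,280:420],None,fx=5.6,fy=5.6,interpolation=cv2.INTER_CUBIC); cv2.imwrite("pics/w9a.png",a)
a=cv2.resize(im[105:250,410:640],None,fx=3.4,fy=3.4,interpolation=cv2.INTER_CUBIC); cv2.imwrite("pics/w9b.png",a)
m=dict(np.load("wrist9.npz")); g=im.max(2).astype(float)
w=np.clip(225-g,0,None); w[:160]=0;w[215:]=0;w[:,:518]=0;w[:,548:]=0; w[w<30]=0
ys,xs=np.mgrid[:400,:640]; k=w>50
c=((xs*w).sum()/w.sum(),(ys*w).sum()/w.sum()); print("slot px",c,onz(m,[c],85))
P=onz(m,np.c_[xs[k],ys[k]],85)[:,:2].astype(np.float32); print(cv2.minAreaRect(P))
# plate white
b=((im.min(2)>190)).astype(np.uint8); b[:,:430]=0; b[:100]=0
cc=max(cv2.findContours(b,0,1)[0],key=cv2.contourArea); print(cv2.minAreaRect(onz(m,cc[:,0],85)[:,:2].astype(np.float32)), cc[:,0].max(0))
```

```text
slot px (np.float64(532.0460973457658), np.float64(186.8186631054301)) [[578.98478121 142.54568256  85.        ]]
((579.4276123046875, 142.41311645507812), (10.340198516845703, 39.44752502441406), 66.17141723632812)
((579.76904296875, 143.11434936523438), (180.3433837890625, 129.5489044189453), 66.38333892822266) [636 245]
```

View pics/w9a.png

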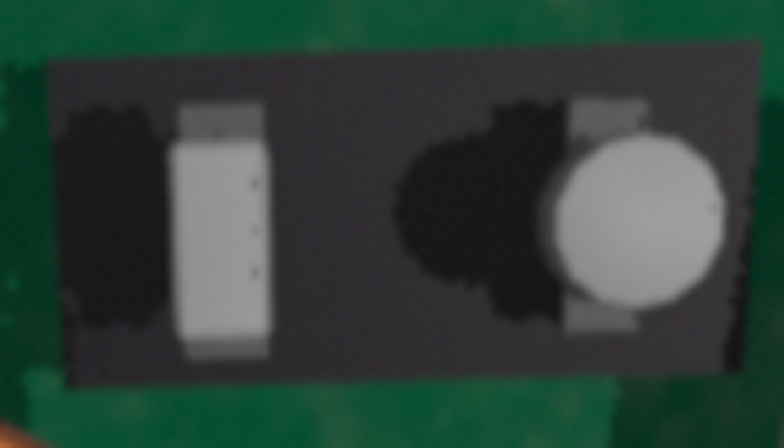

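View pics/w9b.png

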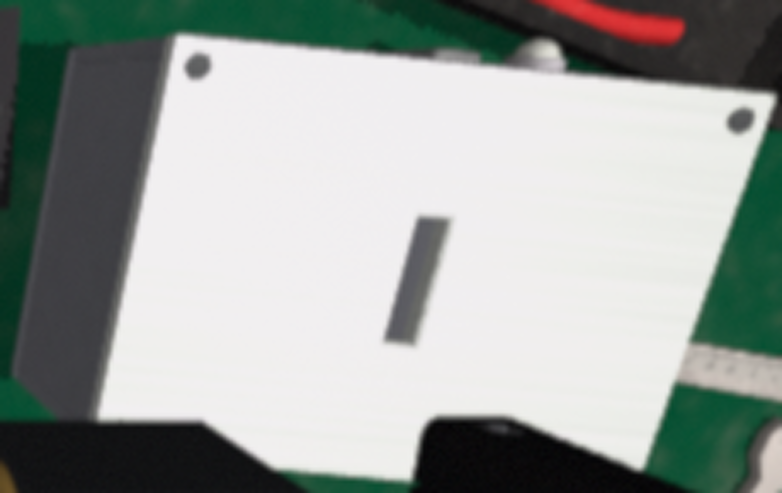

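Run:
```python
from h import *
m=dict(np.load("wrist9.npz"))
f=lambda L:(np.array(L)+.5)/5.6-.5+[280,100]
def q(L,z,nm):
    P=onz(m,f(L),z)[:,:2]; e=np.roll(P,-1,0)-P
    print(nm,"c",P.mean(0).round(1),"edges",np.linalg.norm(e,axis=1).round(1),"ang",np.degrees(np.arctan2(e[:,1],e[:,0])).round(1)); return P.mean(0)
q([(170,142),(268,142),(270,336),(177,336)],118,"grip")
h=q([(48,60),(762,41),(743,373),(68,387)],30,"holder")
goto(463.3,-54.9,130,-16.5)
```

```text
grip c [464.  -54.4] edges [15.4 30.3 15.  30.4] ang [  71.6  -17.6 -108.4  163.1]
holder c [475.4 -17.9] edges [149.5  69.5 148.5  68.8] ang [  73.1  -17.2 -107.2  163.6]
t 8.45 pos [517.7 -68.7 199.6] rot [-89.99  -0.   -18.4 ] q [-0.26  0.36  1.83  0.    0.95 -1.51] op 50.2 F [ 0.3 -0.4 -0.4]
slide(mm) [-56.    69.64  -4.12] dr [-0.0001 -0.0331  0.    ]
```

Call:
{"op": "drive_tool", "data": {"steps": [{"slide":[-0.028,0,-0.002],"dr":[0,-0.024,0],"fingers":0.045},{"slide":[-0.0555,0.025,-0.0035],"dr":[0,-0.024,0],"fingers":0.045},{"slide":[-0.0555,0.05,-0.0035],"dr":[0,-0.024,0],"fingers":0.045},{"slide":[-0.0555,0.05,-0.0035],"dr":[0,-0.024,0],"fingers":0.045},{"slide":[-0.0555,0.05,-0.0035],"dr":[0,-0.024,0],"fingers":0.045}]}}

```text
t: 8.87
eef_pos: [464.2, -54.7, 149.6]
tcp_rot: [-1.571, 0.001, -0.295]
ft_force: [0.5, 1.0, 0.4]
opening: 0.475
```

Call:
{"op": "drive_tool", "data": {"steps": [{"slide":[0,0,0],"dr":[0,0,0],"fingers":0.045},{"slide":[0,0,0],"dr":[0,0,0],"fingers":0.045}]}}

```text
t: 9.03
eef_pos: [465.2, -55.1, 150.6]
tcp_rot: [-1.571, -0.002, -0.294]
ft_force: [0.2, -0.3, -0.2]
opening: 0.474
```

Run:
```python
from h import *
m=optics.camera_model('wrist'); np.savez('wrist10.npz',**m); im=optics.read_camera('wrist'); cv2.imwrite('pics/wrist10.png',cv2.resize(im[140:300,200:450,::-1],None,fx=3,fy=3))
goto(464,-54.4,84,-17)
```

```text
t 9.08 pos [465.  -55.1 150.5] rot [-89.99  -0.11 -16.82] q [-0.26  0.36  2.01  0.    0.77 -1.54] op 45.4 F [ 0.2  0.3 -0.3]
slide(mm) [-1.28 66.52  0.36] dr [-0.0002  0.0031  0.0019]
```

View pics/wrist10.png

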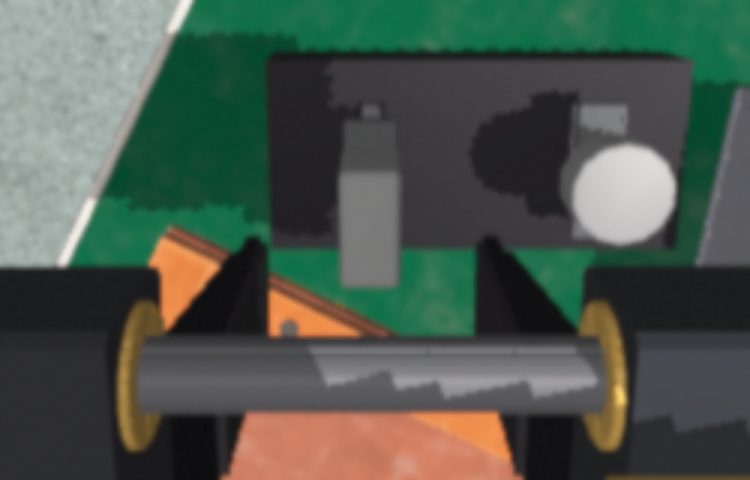

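The grip (crop column 370) is centred between the fingers (253 and 490). Descending.

Call:
{"op": "drive_tool", "data": {"steps": [{"slide":[-0.001,0.018,0],"dr":[0,0.003,0.002],"fingers":0.045},{"slide":[-0.001,0.038,0],"dr":[0,0.003,0.002],"fingers":0.045},{"slide":[-0.001,0.056,0],"dr":[0,0.003,0.002],"fingers":0.045},{"slide":[-0.001,0.0655,0],"dr":[0,0.003,0.002],"fingers":0.045},{"slide":[-0.001,0.0655,0],"dr":[0,0.003,0.002],"fingers":0.045}]}}

```text
t: 9.5
eef_pos: [462.9, -54.6, 83.0]
tcp_rot: [-1.571, 0.004, -0.296]
ft_force: [-0.2, 0.3, 0.5]
opening: 0.477
```

Call:
{"op": "drive_tool", "data": {"steps": [{"slide":[0,0,0],"dr":[0,0,0],"fingers":0.045},{"slide":[0,0,0],"dr":[0,0,0],"fingers":0.045},{"slide":[0,0,0],"dr":[0,0,0],"fingers":0.045}]}}

```text
t: 9.75
eef_pos: [463.6, -54.7, 85.0]
tcp_rot: [-1.571, 0.0, -0.296]
ft_force: [-0.2, 0.2, -0.3]
opening: 0.475
```

Run:
```python
from h import *
im=optics.read_camera('wrist'); cv2.imwrite('pics/wrist11.png',cv2.resize(im[140:300,200:450,::-1],None,fx=3,fy=3))
goto(464,-54.4,84,-17)
```

```text
t 9.8 pos [463.6 -54.7  84.9] rot [-8.999e+01  2.000e-02 -1.696e+01] q [-0.26  0.47  2.07  0.    0.6  -1.53] op 45.0 F [ 0.7 -1.1  0.3]
slide(mm) [0.33 0.88 0.43] dr [-0.0001  0.0007 -0.0004]
```

View pics/wrist11.png

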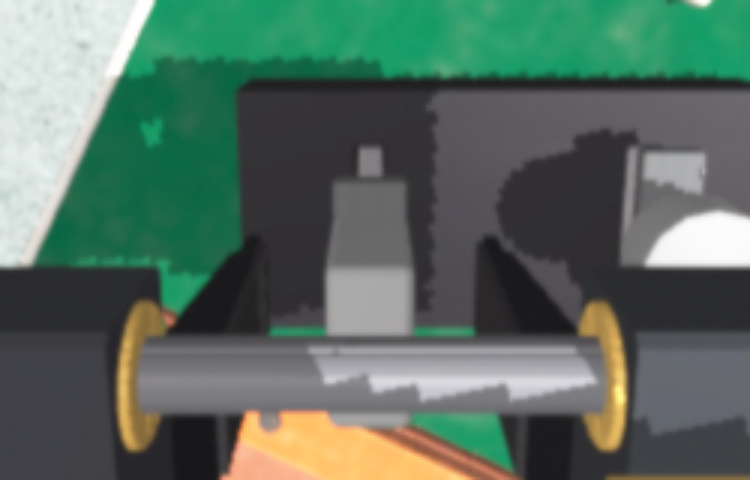

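Call:
{"op": "drive_tool", "data": {"steps": [{"slide":[0,0,0],"dr":[0,0,0],"fingers":0.03},{"slide":[0,0,0],"dr":[0,0,0],"fingers":0.02},{"slide":[0,0,0],"dr":[0,0,0],"fingers":0.008},{"slide":[0,0,0],"dr":[0,0,0],"fingers":0.008},{"slide":[0,0,0],"dr":[0,0,0],"fingers":0.008}]}}

```text
t: 10.22
eef_pos: [463.1, -54.6, 84.1]
tcp_rot: [-1.571, 0.002, -0.296]
ft_force: [0.5, -0.2, -0.2]
opening: 0.178
```

Call:
{"op": "drive_tool", "data": {"steps": [{"slide":[0,0,0],"dr":[0,0,0],"fingers":0.008},{"slide":[0,0,0],"dr":[0,0,0],"fingers":0.008},{"slide":[0,0,0],"dr":[0,0,0],"fingers":0.008}]}}

```text
t: 10.47
eef_pos: [463.1, -54.6, 84.0]
tcp_rot: [-1.571, 0.002, -0.296]
ft_force: [-0.2, -0.5, 2.1]
opening: 0.164
```

Run:
```python
from h import *
goto(464,-54.4,84,-17); print(env.state()['moment'])
```

```text
t 10.47 pos [463.1 -54.6  84. ] rot [-89.99   0.11 -16.96] q [-0.26  0.47  2.07  0.    0.6  -1.53] op 15.6 F [-0.2 -0.5  2.1]
slide(mm) [0.78 0.03 0.44] dr [-0.0001  0.0008 -0.002 ]
[ 0.0747714  -0.04296554  0.02089757]
```

Call:
{"op": "drive_tool", "data": {"steps": [{"slide":[0,-0.004,0],"dr":[0,0,0],"fingers":0.008},{"slide":[0,-0.01,0],"dr":[0,0,0],"fingers":0.008},{"slide":[0,-0.018,0],"dr":[0,0,0],"fingers":0.008},{"slide":[0,-0.028,0],"dr":[0,0,0],"fingers":0.008},{"slide":[0,-0.04,0],"dr":[0,0,0],"fingers":0.008}]}}

```text
t: 10.88
eef_pos: [463.0, -54.6, 124.8]
tcp_rot: [-1.571, 0.002, -0.296]
ft_force: [-0.2, 0.1, -1.1]
opening: 0.17
```

Call:
{"op": "drive_tool", "data": {"steps": [{"slide":[0,-0.03,0],"dr":[0,0,0],"fingers":0.008},{"slide":[0,-0.06,0],"dr":[0,0,0],"fingers":0.008},{"slide":[0,-0.075,0],"dr":[0,0,0],"fingers":0.008},{"slide":[0,-0.08,0],"dr":[0,0,0],"fingers":0.008},{"slide":[0,-0.08,0],"dr":[0,0,0],"fingers":0.008}]}}

```text
t: 11.3
eef_pos: [463.6, -54.7, 205.3]
tcp_rot: [-1.571, -0.001, -0.296]
ft_force: [-1.1, 0.8, -1.6]
opening: 0.169
```

Run:
```python
from h import *
m=optics.camera_model('side'); np.savez('side12.npz',**m); im=optics.read_camera('side'); cv2.imwrite('pics/side12.png',cv2.resize(im[60:260,280:480,::-1],None,fx=3,fy=3,interpolation=cv2.INTER_CUBIC))
m=optics.camera_model('wrist'); np.savez('wrist12.npz',**m); im=optics.read_camera('wrist'); cv2.imwrite('pics/wrist12.png',im[:,:,::-1])
goto(579.3,142.7,205,-23.8)
```

```text
t 11.4 pos [462.9 -54.6 203.4] rot [-90.     0.16 -16.96] q [-0.26  0.28  1.95  0.    0.92 -1.53] op 16.1 F [-1.1  0.  -1.9]
slide(mm) [ 53.83  -1.7  222.66] dr [ 1.000e-04  1.194e-01 -2.800e-03]
```

View pics/side12.png

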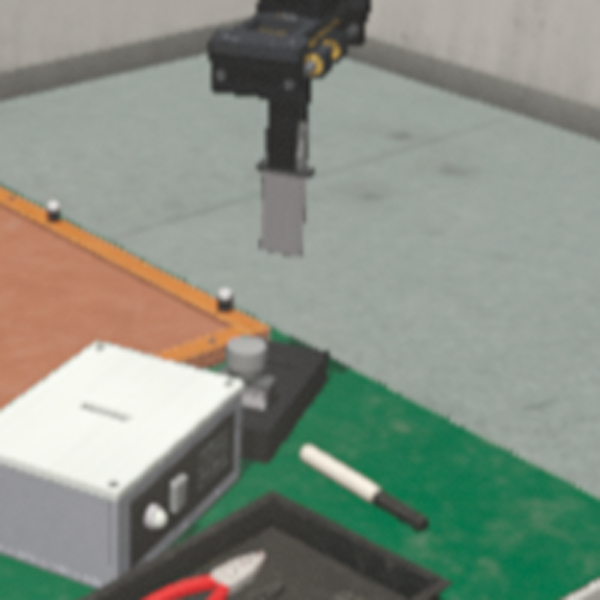

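View pics/wrist12.png

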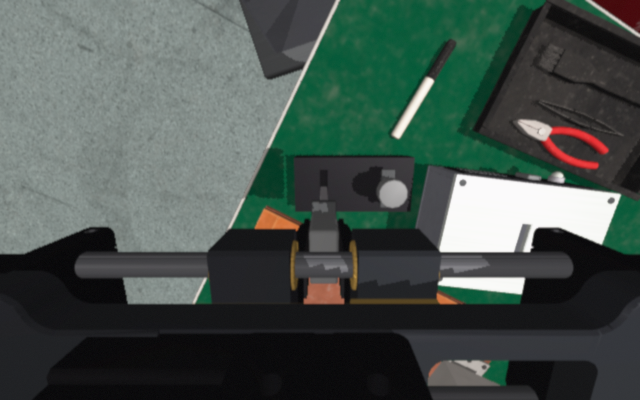

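The blade is lifted clear and upright (side crop 262–305, down to 255), and the knob blade is still seated. I'll move it over the window.

Call:
{"op": "drive_tool", "data": {"steps": [{"slide":[0.007,0,0.03],"dr":[0,0.02,0],"fingers":0.008},{"slide":[0.016,0,0.065],"dr":[0,0.045,0],"fingers":0.008},{"slide":[0.025,0,0.1],"dr":[0,0.07,0],"fingers":0.008},{"slide":[0.033,0,0.135],"dr":[0,0.1,0],"fingers":0.008},{"slide":[0.041,0,0.17],"dr":[0,0.119,0],"fingers":0.008}]}}

```text
t: 11.82
eef_pos: [552.2, 97.5, 202.2]
tcp_rot: [-1.572, 0.004, -0.417]
ft_force: [1.2, -0.9, -1.7]
opening: 0.169
```

Run:
```python
from h import *
goto(578.5,143.0,190,-23.8)
```

```text
t 11.82 pos [552.2  97.5 202.2] rot [-90.08   0.26 -23.88] q [ 0.06  0.41  1.73  0.    1.   -1.1 ] op 16.1 F [ 1.2 -0.9 -1.7]
slide(mm) [ 5.68 12.12 52.22] dr [ 0.0014 -0.0014 -0.0045]
```

Call:
{"op": "drive_tool", "data": {"steps": [{"slide":[0.003,0,0.025],"dr":[0,0,0],"fingers":0.008},{"slide":[0.005,0,0.045],"dr":[0,0,0],"fingers":0.008},{"slide":[0.006,0.005,0.052],"dr":[0,0,0],"fingers":0.008},{"slide":[0.006,0.01,0.052],"dr":[0,0,0],"fingers":0.008},{"slide":[0.006,0.01,0.052],"dr":[0,0,0],"fingers":0.008}]}}

```text
t: 12.23
eef_pos: [577.3, 140.6, 191.5]
tcp_rot: [-1.573, 0.005, -0.415]
ft_force: [-1.0, -0.1, -1.8]
opening: 0.169
```

Call:
{"op": "drive_tool", "data": {"steps": [{"slide":[0,0,0],"dr":[0,0,0],"fingers":0.008},{"slide":[0,0,0],"dr":[0,0,0],"fingers":0.008},{"slide":[0,0,0],"dr":[0,0,0],"fingers":0.008}]}}

```text
t: 12.48
eef_pos: [578.4, 140.3, 194.2]
tcp_rot: [-1.571, 0.002, -0.416]
ft_force: [0.3, -0.7, -1.8]
opening: 0.168
```

Run:
```python
from h import *
goto(578.5,143.0,180,-23.8)
for n,r in (('side',(slice(100,250),slice(250,400))),('wrist',(slice(100,280),slice(220,430)))):
    m=optics.camera_model(n); np.savez(n+'13.npz',**m); im=optics.read_camera(n); cv2.imwrite('pics/%s13f.png'%n,im[:,:,::-1]); cv2.imwrite('pics/%s13.png'%n,cv2.resize(im[r][:,:,::-1],None,fx=3.5,fy=3.5,interpolation=cv2.INTER_CUBIC)[:600])
goto(578.5,143.0,180,-23.8)
```

```text
t 12.48 pos [578.4 140.3 194.2] rot [-90.01   0.1  -23.84] q [ 0.13  0.47  1.66  0.    1.02 -1.03] op 16.0 F [ 0.3 -0.7 -1.8]
slide(mm) [-0.98 14.19  2.55] dr [ 0.0001 -0.0006 -0.0018]
t 12.58 pos [578.5 140.5 194.3] rot [-90.     0.09 -23.82] q [ 0.13  0.47  1.66  0.    1.02 -1.03] op 15.9 F [ 0.  -1.2 -0.8]
slide(mm) [-0.98 14.29  2.24] dr [-0.0001 -0.0004 -0.0016]
```

View pics/side13.png

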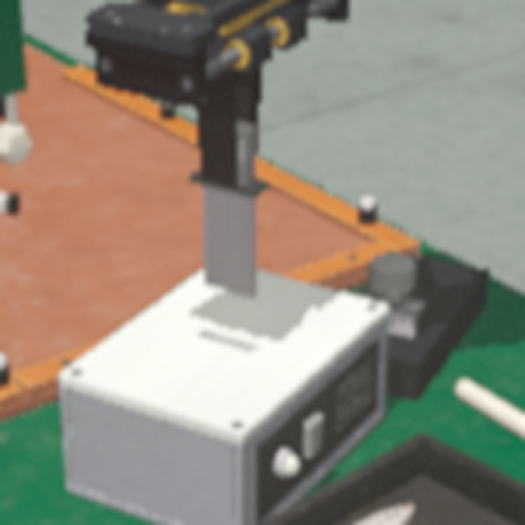

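View pics/wrist13.png

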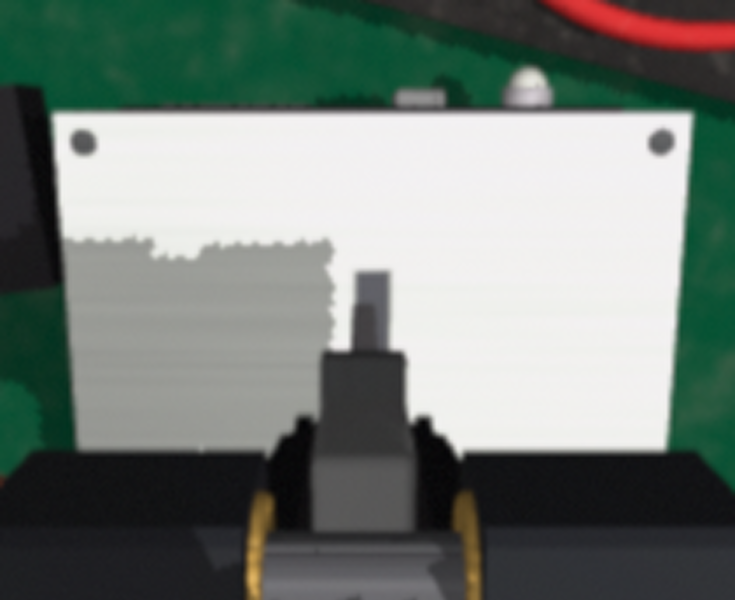

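Run:
```python
from h import *
mw=dict(np.load("wrist13.npz")); ms=dict(np.load("side13.npz")); s=env.state(); R=Ro.from_euler('xyz',s['tcp_rot']); p=s['eef_pos']
f=lambda L,o:(np.array(L)+.5)/3.5-.5+o
T=lambda X:R.inv().apply(X-p).round(1).tolist()
w=[220,100]
print("slot near end L,R (tool)",T(onz(mw,f([(356,272),(390,272)],w),85)))
print("slot R edge lower", T(onz(mw,f([(390,350)],w),85)))
print("tip near L,R",T(onz(mw,f([(355,304),(377,304)],w),p[2]-76)))
print("shoulder near L,R",T(onz(mw,f([(321,352),(406,352)],w),p[2])))
# side: rays across
o=[250,100]
print("side slot ends",T(onz(ms,f([(200,334),(258,349)],o),85)))
# tip corners on side: intersect with plane tool z=+3 (near face +y?) 
c,d=ray(ms,f([(205,284),(256,298)],o)); n=R.apply([0,0,1])
for off in (3,): 
    X=c+d*((p+n*off-c)@n/(d@n))[:,None]; print("side tip corners",T(X))
# predicted slot centre (world) in tool
print("est slot centre",T(np.array([[579.3,142.7,85]])))
for X in ([579.3,142.7,85],): print(proj(mw,X),proj(ms,X))
```

```text
slot near end L,R (tool) [[-19.4, 109.3, -1.5], [-19.4, 109.3, 8.4]]
slot R edge lower [[4.1, 109.3, 8.5]]
tip near L,R [[-16.6, 76.0, -1.6], [-16.6, 76.0, 4.1]]
shoulder near L,R [[-23.1, 0.0, -7.1], [-23.1, 0.0, 8.3]]
side slot ends [[17.6, 109.3, 7.1], [-23.2, 109.3, 4.4]]
side tip corners [[15.9, 75.3, 3.0], [-21.0, 74.9, 3.0]]
est slot centre [[0.0, 109.3, 2.3]]
[[325.06330938 195.86705928]] [[314.76291566 196.19947025]]
```

Call:
{"op": "drive_tool", "data": {"steps": [{"slide":[0,0.008,0.001],"dr":[0,0,-0.0016],"fingers":0.008},{"slide":[-0.0004,0.016,0.0022],"dr":[0,0,-0.0016],"fingers":0.008},{"slide":[-0.0004,0.024,0.0022],"dr":[0,0,-0.0016],"fingers":0.008},{"slide":[-0.0004,0.027,0.0022],"dr":[0,0,-0.0016],"fingers":0.008},{"slide":[-0.0004,0.027,0.0022],"dr":[0,0,-0.0016],"fingers":0.008}]}}

```text
t: 13.0
eef_pos: [578.5, 143.3, 165.6]
tcp_rot: [-1.572, 0.002, -0.415]
ft_force: [-0.4, -0.1, -2.0]
opening: 0.166
```

Call:
{"op": "drive_tool", "data": {"steps": [{"slide":[0,0,0],"dr":[0,0,0],"fingers":0.008},{"slide":[0,0,0],"dr":[0,0,0],"fingers":0.008},{"slide":[0,0,0],"dr":[0,0,0],"fingers":0.008},{"slide":[0,0,0],"dr":[0,0,0],"fingers":0.008}]}}

```text
t: 13.33
eef_pos: [579.1, 143.4, 167.2]
tcp_rot: [-1.571, -0.0, -0.415]
ft_force: [0.1, -0.1, -1.1]
opening: 0.167
```

Run:
```python
from h import *
for n,r in (('side',(slice(150,220),slice(270,360))),('wrist',(slice(130,240),slice(260,400)))):
    m=optics.camera_model(n); np.savez(n+'14.npz',**m); im=optics.read_camera(n); cv2.imwrite('pics/%s14f.png'%n,im[:,:,::-1]); cv2.imwrite('pics/%s14.png'%n,cv2.resize(im[r][:,:,::-1],None,fx=5,fy=5,interpolation=cv2.INTER_CUBIC))
goto(578.9,142.9,167,-23.8)
```

```text
t 13.43 pos [579.1 143.4 167.2] rot [-89.99   0.   -23.77] q [ 0.13  0.5   1.68  0.    0.96 -1.02] op 15.8 F [-0.2 -0.4 -1.3]
slide(mm) [-0.01  0.16 -0.5 ] dr [-0.0001  0.0005 -0.    ]
```

View pics/side14.png

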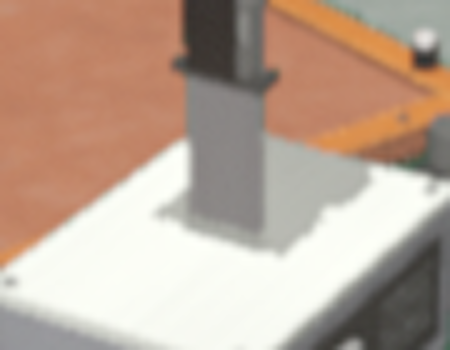

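View pics/wrist14.png

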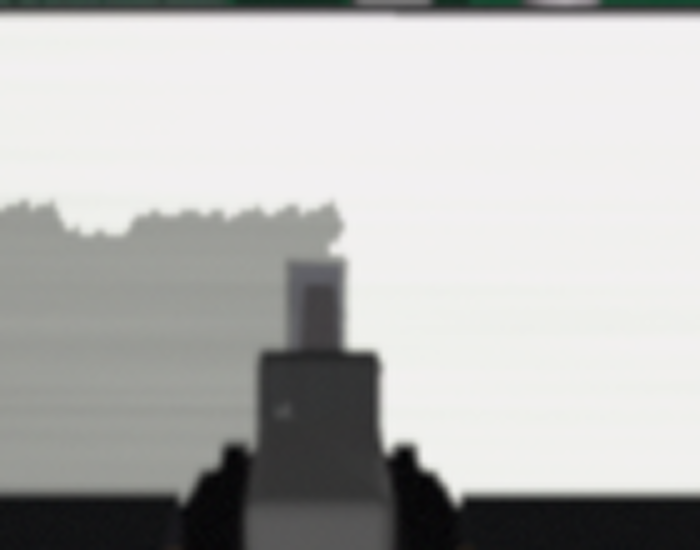

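Run:
```python
from h import *
mw=dict(np.load("wrist14.npz")); s=env.state(); R=Ro.from_euler('xyz',s['tcp_rot']); p=s['eef_pos']
im=cv2.imread('pics/wrist14f.png'); 
cv2.imwrite('pics/w14z.png',cv2.resize(im[170:210,300:345],None,fx=14,fy=14,interpolation=cv2.INTER_NEAREST))
f=lambda L,o:(np.array(L)+.5)/5-.5+o
T=lambda X:R.inv().apply(X-p).round(2).tolist(); w=[260,130]
print("slot",T(onz(mw,f([(287,261),(346,261)],w),85)))
print("tip",T(onz(mw,f([(303,285),(338,285)],w),p[2]-76)))
print("side slot pred",proj(dict(np.load('side14.npz')),[[579.3-18.3,142.7+8,85],[579.3+18.3,142.7-8,85]]))
```

```text
slot [[-19.81, 82.16, -5.24], [-19.81, 82.16, 5.69]]
tip [[-16.52, 76.0, -2.22], [-16.52, 76.0, 4.14]]
side slot pred [[322.60815822 198.54986286]
 [307.0451711  193.88727537]]
```

View pics/w14z.png

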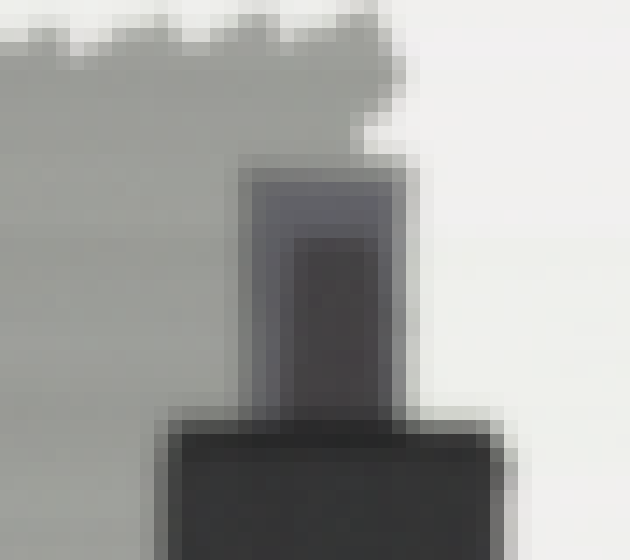

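In the enlarged view the slot is centred at crop column 325 and the blade at 337. The lateral gaps are about 2.7 px left and 0.8 px right, so I'll shift −0.8 mm in tool z and −0.5 mm in tool x.

Call:
{"op": "drive_tool", "data": {"steps": [{"slide":[-0.0005,0.001,-0.0008],"dr":[0,0,0],"fingers":0.008},{"slide":[-0.0005,0.003,-0.0008],"dr":[0,0,0],"fingers":0.008},{"slide":[-0.0005,0.003,-0.0008],"dr":[0,0,0],"fingers":0.008},{"slide":[-0.0005,0.003,-0.0008],"dr":[0,0,0],"fingers":0.008},{"slide":[-0.0005,0.003,-0.0008],"dr":[0,0,0],"fingers":0.008}]}}

```text
t: 13.85
eef_pos: [578.2, 142.8, 163.9]
tcp_rot: [-1.571, 0.0, -0.415]
ft_force: [0.5, 0.4, -2.2]
opening: 0.168
```

Run:
```python
from h import *
m=optics.camera_model('wrist'); im=optics.read_camera('wrist')[:,:,::-1]; cv2.imwrite('pics/w15.png',im)
cv2.imwrite('pics/w15z.png',cv2.resize(im[170:210,300:345],None,fx=14,fy=14,interpolation=cv2.INTER_NEAREST))
goto(578.9,142.9,167,-23.8)
```

```text
t 13.9 pos [578.3 142.8 163.9] rot [-9.001e+01  2.000e-02 -2.378e+01] q [ 0.13  0.5   1.69  0.    0.95 -1.02] op 15.6 F [-0.8 -0.7 -1.7]
slide(mm) [ 0.53 -3.08  0.34] dr [ 0.0002  0.0004 -0.0004]
```

View pics/w15z.png

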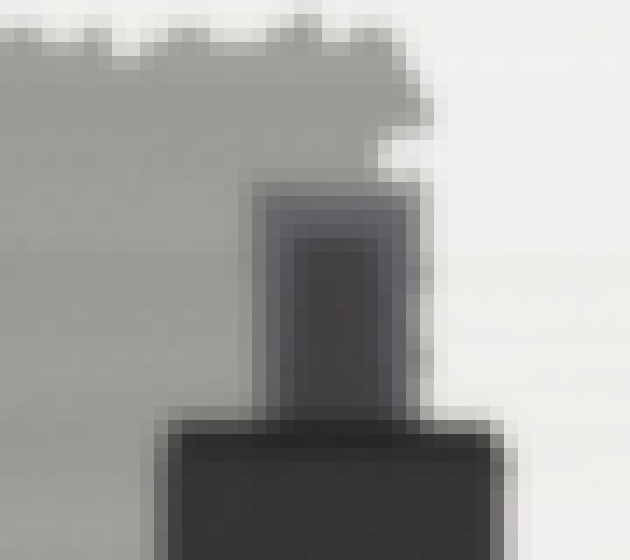

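It's centred now: lateral gaps are equal and the near-end gap is about 1.8 mm against 2 mm nominal. I'll lower gradually while watching the force.

Call:
{"op": "drive_tool", "data": {"steps": [{"slide":[0,0.002,0],"dr":[0,0,0],"fingers":0.008},{"slide":[0,0.004,0],"dr":[0,0,0],"fingers":0.008},{"slide":[0,0.006,0],"dr":[0,0,0],"fingers":0.008},{"slide":[0,0.008,0],"dr":[0,0,0],"fingers":0.008},{"slide":[0,0.008,0],"dr":[0,0,0],"fingers":0.008}]}}

```text
t: 14.32
eef_pos: [578.1, 142.8, 155.4]
tcp_rot: [-1.571, 0.001, -0.415]
ft_force: [0.6, -0.0, -1.0]
opening: 0.164
```

Run:
```python
from h import *
goto(578.3,142.8,126,-23.8); print(env.state()['moment'].round(3))
im=optics.read_camera('wrist')[:,:,::-1]
cv2.imwrite('pics/w16z.png',cv2.resize(im[170:210,300:345],None,fx=14,fy=14,interpolation=cv2.INTER_NEAREST))
```

```text
t 14.32 pos [578.1 142.8 155.4] rot [-9.003e+01  6.000e-02 -2.378e+01] q [ 0.13  0.51  1.7   0.    0.93 -1.02] op 15.6 F [ 0.6 -0.  -1. ]
slide(mm) [ 0.24 29.39  0.12] dr [ 0.0005  0.0004 -0.001 ]
[-0.    -0.003 -0.038]
```

View pics/w16z.png

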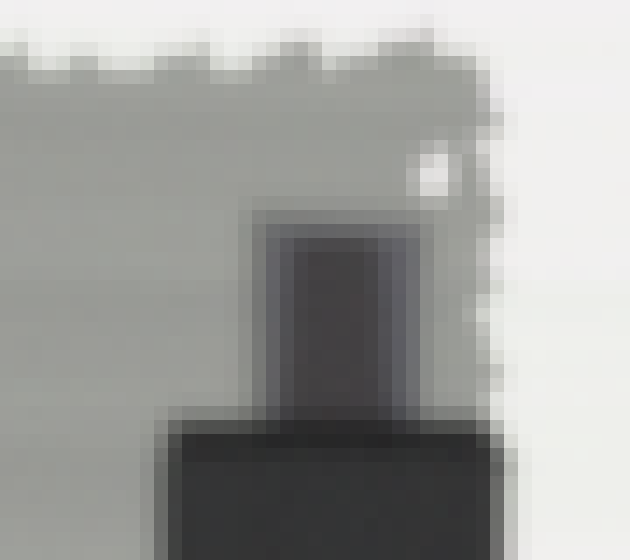

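No contact force (−1 N, the blade's own weight), and the gaps remain on all visible sides. Continuing down.

Call:
{"op": "drive_tool", "data": {"steps": [{"slide":[0,0.003,0.0003],"dr":[0,0,0],"fingers":0.008},{"slide":[0,0.006,0.0003],"dr":[0,0,0],"fingers":0.008},{"slide":[0,0.009,0.0003],"dr":[0,0,0],"fingers":0.008},{"slide":[0,0.012,0.0003],"dr":[0,0,0],"fingers":0.008},{"slide":[0,0.015,0.0003],"dr":[0,0,0],"fingers":0.008}]}}

```text
t: 14.78
eef_pos: [578.3, 143.1, 140.5]
tcp_rot: [-1.571, 0.001, -0.415]
ft_force: [0.1, -0.4, -2.3]
opening: 0.167
```

Call:
{"op": "drive_tool", "data": {"steps": [{"slide":[0,0.003,0],"dr":[0,0,0],"fingers":0.008},{"slide":[0,0.006,0],"dr":[0,0,0],"fingers":0.008},{"slide":[0,0.009,0],"dr":[0,0,0],"fingers":0.008},{"slide":[0,0.012,0],"dr":[0,0,0],"fingers":0.008},{"slide":[0,0.012,0],"dr":[0,0,0],"fingers":0.008}]}}

```text
t: 15.2
eef_pos: [578.1, 143.0, 128.2]
tcp_rot: [-1.571, 0.001, -0.415]
ft_force: [-0.4, -0.4, -1.4]
opening: 0.164
```

Run:
```python
from h import *
goto(578.3,142.8,126,-23.8); print(env.state()['moment'].round(3))
im=optics.read_camera('wrist')[:,:,::-1]
cv2.imwrite('pics/w17z.png',cv2.resize(im[160:220,285:365],None,fx=9,fy=9,interpolation=cv2.INTER_CUBIC))
im=optics.read_camera('side')[:,:,::-1]
cv2.imwrite('pics/s17.png',cv2.resize(im[90:290,240:460],None,fx=3,fy=3,interpolation=cv2.INTER_CUBIC))
```

```text
t 15.2 pos [578.1 143.  128.2] rot [-9.004e+01  7.000e-02 -2.378e+01] q [ 0.13  0.55  1.72  0.    0.87 -1.02] op 15.6 F [-0.4 -0.4 -1.4]
slide(mm) [ 0.28  2.24 -0.13] dr [ 0.0006  0.0004 -0.0012]
[-0.029 -0.017  0.015]
```

View pics/w17z.png

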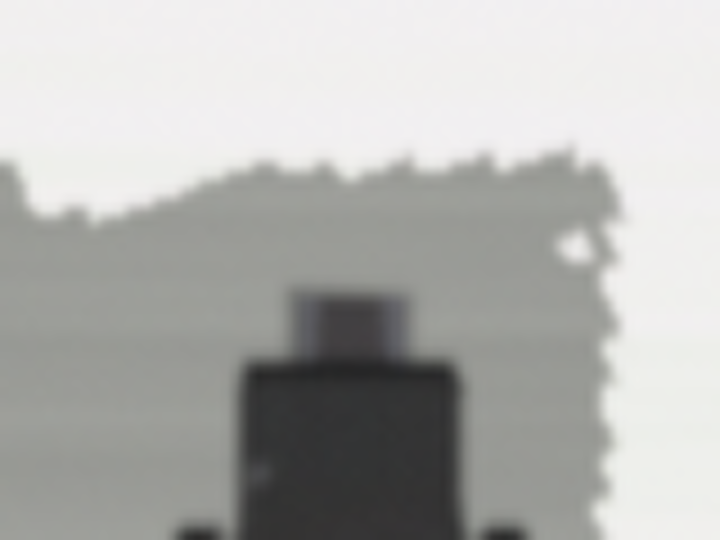

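View pics/s17.png

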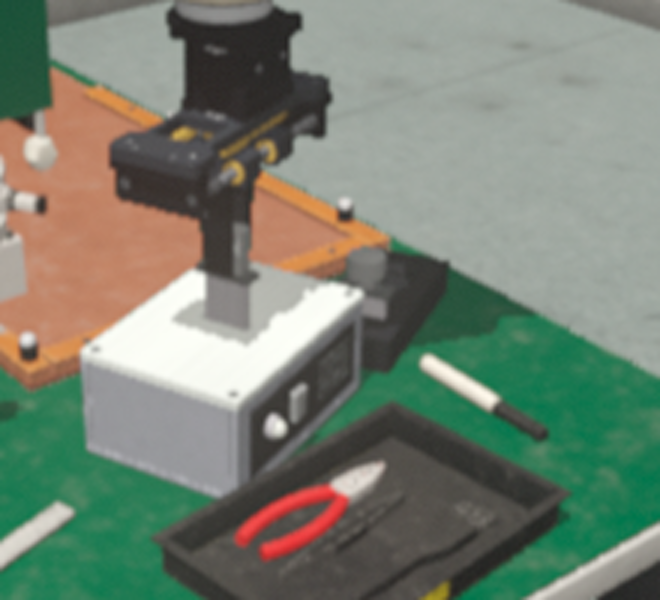

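Call:
{"op": "drive_tool", "data": {"steps": [{"slide":[0,0.0015,0],"dr":[0,0,0],"fingers":0.008},{"slide":[0,0.002,0],"dr":[0,0,0],"fingers":0.008},{"slide":[0,0.002,0],"dr":[0,0,0],"fingers":0.008},{"slide":[0,0.002,0],"dr":[0,0,0],"fingers":0.008},{"slide":[0,0.002,0],"dr":[0,0,0],"fingers":0.008}]}}

```text
t: 15.72
eef_pos: [578.4, 143.1, 127.0]
tcp_rot: [-1.571, 0.0, -0.415]
ft_force: [-1.1, 0.8, -2.1]
opening: 0.167
```

Call:
{"op": "drive_tool", "data": {"steps": [{"slide":[0,0,0],"dr":[0,0,0],"fingers":0.008},{"slide":[0,0,0],"dr":[0,0,0],"fingers":0.008},{"slide":[0,0,0],"dr":[0,0,0],"fingers":0.008},{"slide":[0,0,0],"dr":[0,0,0],"fingers":0.008},{"slide":[0,0,0],"dr":[0,0,0],"fingers":0.008}]}}

```text
t: 16.13
eef_pos: [578.4, 143.1, 127.0]
tcp_rot: [-1.571, 0.0, -0.415]
ft_force: [0.9, -1.1, -2.2]
opening: 0.168
```

Run:
```python
from h import *
goto(578.3,142.8,126,-23.8); print(env.state()['moment'].round(3))
im=optics.read_camera('wrist')[:,:,::-1]; cv2.imwrite('pics/w18.png',im)
im=optics.read_camera('side')[:,:,::-1]
cv2.imwrite('pics/s18.png',cv2.resize(im[140:220,280:380],None,fx=7,fy=7,interpolation=cv2.INTER_CUBIC))
goto(578.3,142.8,126,-23.8)
```

```text
t 16.13 pos [578.4 143.1 127. ] rot [-9.001e+01  2.000e-02 -2.378e+01] q [ 0.13  0.55  1.72  0.    0.87 -1.02] op 16.0 F [ 0.9 -1.1 -2.2]
slide(mm) [ 0.05  0.96 -0.29] dr [ 0.0001  0.0004 -0.0004]
[-0.036 -0.028  0.043]
t 16.23 pos [578.4 143.1 126.9] rot [-9.001e+01  2.000e-02 -2.377e+01] q [ 0.13  0.55  1.72  0.    0.87 -1.02] op 16.1 F [ 0.1 -0.2 -1.8]
slide(mm) [ 0.07  0.94 -0.29] dr [ 0.0001  0.0004 -0.0004]
```

View pics/w18.png

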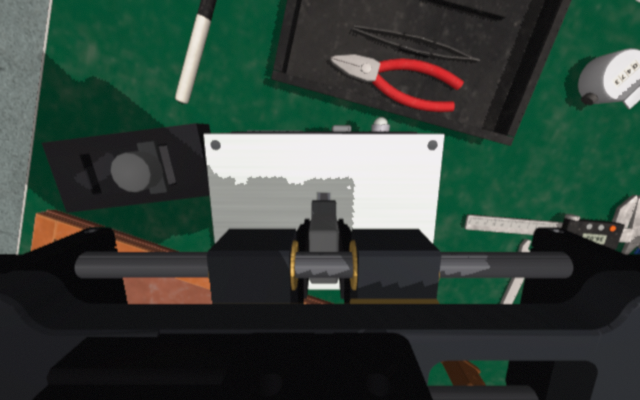

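View pics/s18.png

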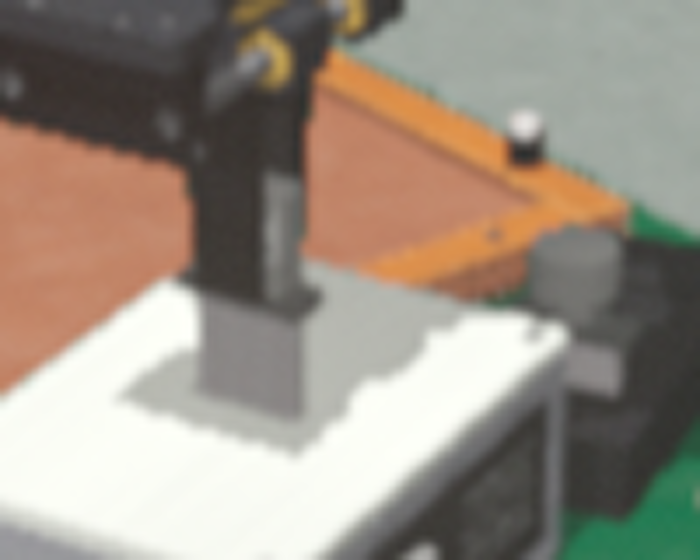

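```bash
python3 -c "
from h import *
print(env.job_done()); print(env.state()['eef_pos'],env.state()['t'])"
```

```text
the job is handed in; nothing more can be done
None
the job is handed in; nothing more can be done
```

I handed the job in at 16.2 s of the 59 s allowed.

- **Brush:** It was lifted off the guard plate and laid flat in the free half of the tray, parallel to its length, then let go. The last wrist and side views show it about 35.5 mm from the tray's centre line, clear of the tweezers. The tools in the tray and the things on the bench in view do not look moved.
- **Blade:** The flat-gripped blade was drawn straight up out of its holder, centred over the window by close wrist views, and lowered without contact. About 2 N was felt, which is roughly its own weight. At hand-in it was still held (opening 16 mm) and upright to within 0.03°. By the measured tool height, about 34 mm of the 70 mm blade is inside and the shoulder is about 36 mm above the plate; the last side view fits this.
- **Round-knobbed blade:** It is still in its pocket in the last wrist and side pictures.

**Disagreements:** The separate estimates of the window's position differed by up to about 2.5 mm, more than the 2 mm clearance. I therefore made the final alignment by comparing the blade and the slot in the same wrist picture: equal gaps at the sides and about 2 mm at the near end. The far end of the slot was hidden behind the blade and could not be checked directly.

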